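Weigh in the clothespins and lock them away

ROBOT

A 7-joint arm with a two-finger parallel gripper is mounted at the origin on the work surface. World frame = base frame: x ahead of the robot, y to its left, z up, the work surface at z = 0. Lengths are in mm, angles in degrees, forces in N, time in s.
With the tool pointing down it reaches from about 400 to 875 mm from the base axis. Payload 6.5 kg.
Tool frame: the origin (TCP) lies between the finger pads; the fingertips stand 19 mm ahead of it and the grasp point (between the pads) is the TCP (bot.finger_overhang is the distance from the TCP to the fingertips, in mm); z points along the fingers, y is the line along which they close (so a half turn about z gives the same grasp; the last joint's range is limited). The gripper opens to 88 mm and grips with 3 to 60 N. Pads are 18 mm wide; open, the fingers measure 123 mm over their backs; the gripper's body (75 mm by 187 mm) begins 45 mm behind the grasp point.
Start: joints at [63.759, 30.733, -0.252, 88.115, 0.149, 61.152, -4.079], TCP at [248.2, -600.739, 257.716] pointing down, gripper open.
Joint ranges: [-154.64, 154.64], [-21.42, 123.67], [-72.66, 72.17], [13.99, 137.28], [-74.86, 254.86], [10.95, 109.41], [-158.01, 158.01]. Speed limits (degrees/s): [136.94, 136.94, 180, 180, 180, 180, 180].

INTERFACE

Orientations are given as [roll, pitch, yaw] about the fixed x, y, z axes, in that order (R = Rz(yaw) Ry(pitch) Rx(roll)).
In Python, from workcell import bot gives the robot as it stands.
- The arm moves only by the tool step_arm, never from a script. Its argument "rows" is a list of rows, each an object of numbers: "dx", "dy", "dz": the shift along the tool's x, y, z in mm; "rx", "ry", "rz": the turn, a rotation vector about the tool's x, y, z in degrees. A call has 1 to 12 rows; each row shifts and turns the commanded pose from where the row before left it, along the tool's axes as they then stand; what a row does not reach is not made up. A row lasts 1/12 s, in which the tool goes at most 41.7 mm and 7.16 degrees, less where a joint would pass 70% of its speed; a pose out of reach is approached as far as the arm can. A call is refused whole if a number of a shift passes 41.7 or a number of a turn 7.16, either way. A call with a gripper value outside its range is refused whole. "grip" is the finger opening in mm, from 0 to 88.1, set as the call begins (left out, the last holds). The fingers move at their own pace and stop on an object; the grip force is fixed at half the most. Time passes only in rows, so rows that do not move let the fingers close. It gives the time, the measured TCP pose, the force, the opening and the grip force at its end, in the units of the state.
- bot.observe(): the state, without advancing time (a new reading comes with each control period).
- bot.grab_frame(name): name is "scene" or "top" or "wrist"; returns a dict with "image" (400x640x3 uint8, red, green, blue), "vertical_fov" (degrees; the focal length in pixels is half the picture's height over the tangent of half this angle, whatever the lens; pixels are square), "cx", "cy" (the principal point, pixels), "R" (3x3) and "t" (3): a world point X has camera coordinates R X + t. Camera axes: x right, y down, z forward; pixel columns grow to the right and rows downward; lengths in mm; the calibration is good to about 2 mm. The wrist camera is an equidistant fisheye: a pixel r from the principal point sees the ray r / f radians off the axis. A picture is of the moment at which its call begins. There is no depth.
- bot.job_done(): hands the job in; it is judged then, once.
Trained networks look in a picture, given as the dict that the camera call returned (one of the last four; its "shot" number tells which), for a name from the list of things; names that differ only in an ending like _2 or _b are one class to them, and where a whole thing is asked for, a point or a joint stands for the part that bears it (a point fixed in the world has none). Each returns a list of dicts, best first, with "p" (0 to 1); they miss things now and then, are a little off and sometimes report something else, mostly with a low value. They report only what shows in the picture. A call takes as long as a camera call.
- bot.search_frame(picture, thing): "box" ([left, top, width, height] in pixels, round what is visible of it).
- bot.regions_of(picture, thing): "mask" (400x640 bool, what is visible of it) and "box" ([left, top, width, height] in pixels, round what is visible of it).
The state is a dict: "clock": time; "joint_positions": joint angles; "joint_velocities": joint speeds; "joint_efforts": joint torques, N m; "eef_pos": TCP position; "orientation": TCP orientation; "force": force on the tool from outside, world axes, zero at the start; "torque": the same for the moment, N m; "gripper_width": opening from 0.0 (shut) to 1.0 (fully open); "grasp_force": force on a finger pad.
Only numpy, scipy, OpenCV 4.12 (cv2) and the standard library are available. Lean on these libraries where they do the work, as an engineer would, in place of code of your own. Each camera call takes 0.05 s, during which the arm holds its last target. There are 200 camera calls.

TASK

Stand the empty clay bowl upright in the middle of the scale's pan and let go of it, press the tare button fully down while the bowl is still empty (never with a clothespin in it), then put every clothespin that is there into the bowl on the scale. Then set the bowl with its clothespins in the organiser's drawer, push the drawer fully shut, and lock it by pushing the rod of the steel scrubber handle sideways through all three eyelets on top, leaving it there. Leave the mug and the soap holder alone.

Things in the scene. Friction and masses are not known exactly. Their poses are not given: they have to be found in the camera images.
- bowl: thick straight-sided open clay bowl, loose, 0.22 kg: outer diameter 120 mm, 50 mm high, wall 8 mm thick (inner diameter 104), bottom 6 mm thick. Origin: centre of its underside; z up out of the mouth. Can be carried by pinching the rim (one finger inside, one outside).
- scale: white kitchen scale, fixed: box 210 mm (x) by 160 mm (y), 28 mm high, with a round steel pan of 150 mm diameter whose top is 38 mm above the table. Origin on the table; its front (-x side) has the tare button and a display.
- pan (a point): centre of the top face of the scale's pan, axes as the scale; 20 mm behind (+x) the scale's origin.
- tare_top (a point): centre of the top of the tare button: a round grey spring button, diameter 24 mm, standing 10 mm above the front right corner of the scale's body (38 mm above the table), 105 mm in front (-x) of the pan's centre and 35 mm to its right (-y). Pressed straight down.
- tare (a joint): travel of the tare button, 0 = up, 0.005 m = fully down (about 4 N); springs back. It counts as pressed beyond 0.0035 m held 0.2 s.
- pin1: yellow plastic clothespin, loose, 14 g, as if one solid bar 62 mm long (its x), 11 mm wide (y), 14 mm high (z). Origin: centre of its underside. May be absent (2 to 4 of the four are there).
- pin2: yellow plastic clothespin, loose, 14 g, as if one solid bar 62 mm long (its x), 11 mm wide (y), 14 mm high (z). Origin: centre of its underside. May be absent (2 to 4 of the four are there).
- pin3: yellow plastic clothespin, loose, 14 g, as if one solid bar 62 mm long (its x), 11 mm wide (y), 14 mm high (z). Origin: centre of its underside. May be absent (2 to 4 of the four are there).
- pin4: yellow plastic clothespin, loose, 14 g, as if one solid bar 62 mm long (its x), 11 mm wide (y), 14 mm high (z). Origin: centre of its underside. May be absent (2 to 4 of the four are there).
- organiser: white plastic organiser, fixed: case 190 mm (x) by 180 mm (y), 90 mm high, origin under its centre on the table, open at its front (-x side), where the drawer slides out towards -x.
- drawer (a joint): how far the drawer is out, 0 = fully shut, 0.175 m = fully out (stop). Stays where it is left; sliding friction about 1.5 N.
- drawer_pull (a point): top of the drawer's pull tab, at the place to pinch it: an upright fin 12 mm thick (organiser's y), 24 mm high, sticking out 50 mm from the drawer front along -x; this point is 32 mm out from the drawer front's face, 86 mm above the table.
- drawer_place (a point): where the bowl's underside centre belongs on the drawer's floor (12 mm above the table), axes as the organiser, moves with the drawer; 101 mm behind the front panel's back. Drawer 150 mm wide inside, side walls 20 mm above its floor, front panel to 90 mm above the table. Fully out, the floor is open from above from 73 mm before this point (drawer's eyelet overhangs) to 74 behind it (roof).
- eye_mid (a point): middle of the eyelet row on the organiser's roof, 108 mm above the table (18 above the roof), axes as the organiser; the holes' axis is its y. Steel plates 24 mm square, 6 mm thick in y, with 14 mm round holes: two fixed on the roof at y = +30 and -30 mm from here; the third, on the drawer, comes to this point when the drawer is shut.
- rod: stainless steel pot scrubber handle, loose, 90 g: flat grip 70 mm long (x), 18 wide (y), 14 high (z), with a straight round rod, 8 mm diameter, 109 mm long, out of its +x end along the middle, 7 mm above the underside. Origin: centre of the grip's underside. Lies with the grip flat on the table; balances about 27 mm from the grip's centre towards the rod.
- rod_tip (a point): free end of the rod, 144 mm from the grip's centre along +x.
- rod_root (a point): where the rod leaves the grip, 35 mm from the grip's centre along +x.
- mug: white ceramic mug, 80 mm diameter, 90 mm high; origin under its centre. Leave it alone.
- soap_holder: green slotted soap holder, 85 by 120 mm, 22 mm high; origin under its centre. Leave it alone.

How it is judged (in metres and radians):
On the way, in this order (a step that is already met when the one before it is completed fails the run):
1. the bowl stands released on the scale's pan, within 40 mm of its centre (horizontal distance between bowl and pan below 0.04 m and z of bowl in the frame of pan between -0.006 and 0.008 m and angle between bowl's own z axis and vertical below 0.12 rad and contact force between bowl and scale above 0.8 N and contact force between the fingers and bowl below 0.3 N and linear speed of bowl below 0.03 m/s), for 0.3 s.
2. the tare button is pressed down while the bowl stands on the pan with no clothespin in it (value of joint tare above 0.0035 m and horizontal distance between bowl and pan below 0.05 m and z of bowl in the frame of pan between -0.006 and 0.008 m and angle between bowl's own z axis and vertical below 0.12 rad and contact force between bowl and scale above 0.8 N and not (horizontal distance between pin1 and bowl below 0.054 m and z of pin1 in the frame of bowl between -0.005 and 0.06 m) and not (horizontal distance between pin2 and bowl below 0.054 m and z of pin2 in the frame of bowl between -0.005 and 0.06 m) and not (horizontal distance between pin3 and bowl below 0.054 m and z of pin3 in the frame of bowl between -0.005 and 0.06 m) and not (horizontal distance between pin4 and bowl below 0.054 m and z of pin4 in the frame of bowl between -0.005 and 0.06 m)), for 0.2 s.
3. every clothespin is in the bowl, and the bowl stands released on the scale (horizontal distance between each of pin1, pin2, pin3, pin4 and bowl below 0.054 m and z of pin1 in the frame of bowl between -0.005 and 0.06 m and z of pin2 in the frame of bowl between -0.005 and 0.06 m and z of pin3 in the frame of bowl between -0.005 and 0.06 m and z of pin4 in the frame of bowl between -0.005 and 0.06 m and horizontal distance between bowl and pan below 0.06 m and z of bowl in the frame of pan between -0.006 and 0.008 m and angle between bowl's own z axis and vertical below 0.12 rad and contact force between bowl and scale above 0.8 N and contact force between the fingers and bowl below 0.3 N), for 0.3 s.
4. the bowl with every clothespin stands released on the drawer's floor (x of bowl in the frame of drawer_place between -0.045 and 0.045 m and y of bowl in the frame of drawer_place between -0.03 and 0.03 m and z of bowl in the frame of drawer_place between -0.01 and 0.01 m and angle between bowl's own z axis and vertical below 0.12 rad and horizontal distance between each of pin1, pin2, pin3, pin4 and bowl below 0.054 m and z of pin1 in the frame of bowl between -0.005 and 0.06 m and z of pin2 in the frame of bowl between -0.005 and 0.06 m and z of pin3 in the frame of bowl between -0.005 and 0.06 m and z of pin4 in the frame of bowl between -0.005 and 0.06 m and contact force between the fingers and bowl below 0.3 N and linear speed of bowl below 0.03 m/s), for 0.3 s.
5. the drawer is shut (within 6 mm) with the bowl and clothespins in it (value of joint drawer below 0.006 m and x of bowl in the frame of drawer_place between -0.045 and 0.045 m and y of bowl in the frame of drawer_place between -0.03 and 0.03 m and z of bowl in the frame of drawer_place between -0.01 and 0.01 m and angle between bowl's own z axis and vertical below 0.12 rad and horizontal distance between each of pin1, pin2, pin3, pin4 and bowl below 0.054 m and z of pin1 in the frame of bowl between -0.005 and 0.06 m and z of pin2 in the frame of bowl between -0.005 and 0.06 m and z of pin3 in the frame of bowl between -0.005 and 0.06 m and z of pin4 in the frame of bowl between -0.005 and 0.06 m), for 0.3 s.
At the end, for the whole second after the job is handed in: Drawer shut within 6 mm; bowl upright on its floor with every clothespin inside; the rod runs through all three eyelets, tip 4 mm or more past the outer face of one outer eyelet, root on the other side, both within 12 mm of the eyelet axis; all at rest (all of step 5 and x of rod_tip in the frame of eye_mid between -0.012 and 0.012 m and z of rod_tip in the frame of eye_mid between -0.012 and 0.012 m and x of rod_root in the frame of eye_mid between -0.012 and 0.012 m and z of rod_root in the frame of eye_mid between -0.012 and 0.012 m and ((y of rod_tip in the frame of eye_mid above 0.037 m and y of rod_root in the frame of eye_mid below -0.03 m) or (y of rod_tip in the frame of eye_mid below -0.037 m and y of rod_root in the frame of eye_mid above 0.03 m)) and linear speed of each of rod, bowl below 0.02 m/s); the robot touches nothing.
It fails at once if the tare button is pressed with a clothespin in the bowl on the scale (value of joint tare above 0.003 m and ((horizontal distance between pin1 and bowl below 0.054 m and z of pin1 in the frame of bowl between -0.005 and 0.06 m) or (horizontal distance between pin2 and bowl below 0.054 m and z of pin2 in the frame of bowl between -0.005 and 0.06 m) or (horizontal distance between pin3 and bowl below 0.054 m and z of pin3 in the frame of bowl between -0.005 and 0.06 m) or (horizontal distance between pin4 and bowl below 0.054 m and z of pin4 in the frame of bowl between -0.005 and 0.06 m))).
It fails at once if the mug or the soap holder is moved more than 30 mm (distance of any of mug, soap_holder from where it was at the start of the episode above 0.03 m).
Of pin1, pin2, pin3, pin4 only 2 to 4 are there at a start; the rules pass over those that are not, and their reading is None.
At some moment in a run one of bowl, pin1, pin2, pin3, pin4 may be knocked a few centimetres aside while the robot is not near it.
Once in a run the grip may slacken for a moment while it holds something.
It also fails if it takes over 210 s, if anything falls off the work surface, if the arm or the gripper's body presses on something with over 40 N, if the wrist force passes 120 N, or if a joint passes its speed limit or range.

## Working session

There is one attempt and no reset: what is moved stays moved. The work goes in short steps, Python scripts to look and compute and a tool call to move; the robot and the scene stay as the last step left them, time stands still between calls to the robot, and variables do not carry over. Pictures are saved under pics/ and viewed, at most 14 in all, crops included, and the job is handed in when it is done.

Besides the shell and the picture viewer there is one more tool, called after "Call:" as name([rows], argument=value, ...), one row to a line, values as JSON. step_arm: Moves the arm, as the interface text tells. Its arguments: {"type":"object","properties":{"rows":{"type":"array","items":{"type":"object","properties":{"dx":{"type":"number"},"dy":{"type":"number"},"dz":{"type":"number"},"rx":{"type":"number"},"ry":{"type":"number"},"rz":{"type":"number"}}}},"grip":{"type":"number"}},"required":["rows"]}

```bash
mkdir -p pics; ls; python3 - <<'E'
from workcell import bot
import cv2, numpy as np
print(bot.observe())
for n in ("scene","top"):
    p=bot.grab_frame(n); cv2.imwrite(f"pics/{n}0.png",p["image"][:,:,::-1])
    print(n,p["vertical_fov"],p["cx"],p["cy"],np.round(p["R"],4).tolist(),np.round(p["t"],1).tolist(),p["shot"])
    for th in ("bowl","scale","pin1","organiser","drawer","rod","mug","soap_holder","tare"):
        print(th,[(np.round(d["box"]).tolist(),round(d["p"],2)) for d in bot.search_frame(p,th)])
E
```

```text
pics
{'clock': 0.0, 'joint_positions': array([63.75925238, 30.77882775, -0.25313548, 88.16908   ,  0.14800732,
       61.15220523, -4.07959783]), 'joint_velocities': array([ 0.04820421,  0.00525478,  0.02479373,  0.00716115,  0.0469361 ,
       -0.01159313,  0.08371685]), 'joint_efforts': array([-1.64056928e-04, -5.70985794e+01,  9.90905799e-01, -2.51610750e+01,
       -5.62063430e-02,  1.80117652e-02,  1.46237935e-04]), 'eef_pos': array([ 247.95655236, -600.22518689,  256.83520395]), 'orientation': array([-1.79900465e+02,  7.07919078e-03,  2.24502745e+01]), 'force': array([-0.30531473, -0.48137913, -0.02683002]), 'torque': array([-0.03597575, -0.06254658,  0.01710713]), 'grasp_force': 0.0, 'gripper_width': 0.9994635374817048}
scene 48.47477269689443 321.57719413680877 198.1254020793777 [[0.8194, 0.5731, -0.0136], [0.3623, -0.5361, -0.7625], [-0.4443, 0.6198, -0.6469]] [-512.0, -100.5, 1389.7] 1
bowl [([308.0, 242.0, 53.0, 50.0], 0.68), ([295.0, 236.0, 18.0, 13.0], 0.48)]
scale [([173.0, 275.0, 120.0, 112.0], 0.83)]
pin1 [([263.0, 229.0, 17.0, 8.0], 0.71), ([245.0, 236.0, 17.0, 13.0]
[... 379 characters left out ...]
240026 202.2580961132319 [[-0.008, -0.9998, 0.0179], [-0.9948, 0.0061, -0.1014], [0.1013, -0.0186, -0.9947]] [62.7, 580.5, 1068.9] 2
bowl [([334.0, 144.0, 43.0, 42.0], 0.87)]
scale [([406.0, 163.0, 62.0, 70.0], 0.94)]
pin1 [([344.0, 225.0, 12.0, 17.0], 0.66), ([372.0, 199.0, 12.0, 16.0], 0.53)]
organiser [([232.0, 172.0, 66.0, 36.0], 0.53)]
drawer [([235.0, 171.0, 62.0, 33.0], 0.89), ([406.0, 159.0, 66.0, 77.0], 0.62)]
rod [([406.0, 255.0, 23.0, 7.0], 0.72), ([221.0, 105.0, 80.0, 101.0], 0.17)]
mug [([164.0, 160.0, 39.0, 35.0], 0.62), ([220.0, 109.0, 80.0, 98.0], 0.5)]
soap_holder [([174.0, 226.0, 44.0, 34.0], 0.65), ([372.0, 251.0, 60.0, 15.0], 0.19)]
tare [([443.0, 224.0, 7.0, 7.0], 0.59)]
```

```bash
python3 - <<'E'
import cv2
a=cv2.imread("pics/top0.png")[90:290,140:500]; cv2.imwrite("pics/top0c.png",cv2.resize(a,None,fx=2.2,fy=2.2,interpolation=cv2.INTER_CUBIC))
a=cv2.imread("pics/scene0.png")[110:390,150:480]; cv2.imwrite("pics/scene0c.png",cv2.resize(a,None,fx=2.1,fy=2.1,interpolation=cv2.INTER_CUBIC))
E
```

```text
(no output)
```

View pics/top0c.png

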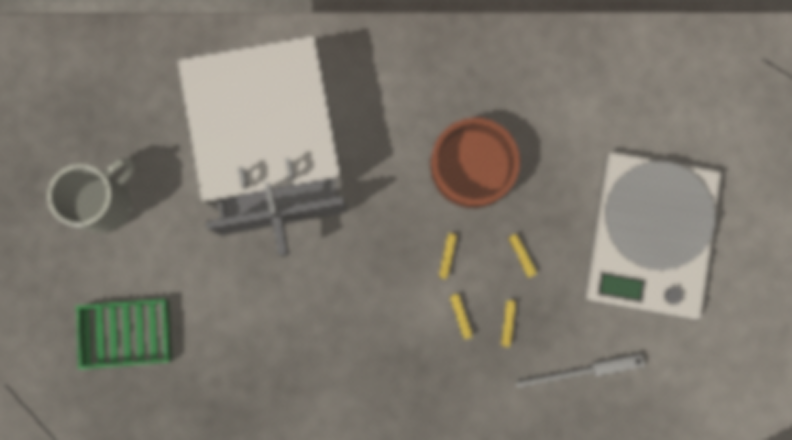

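View pics/scene0c.png

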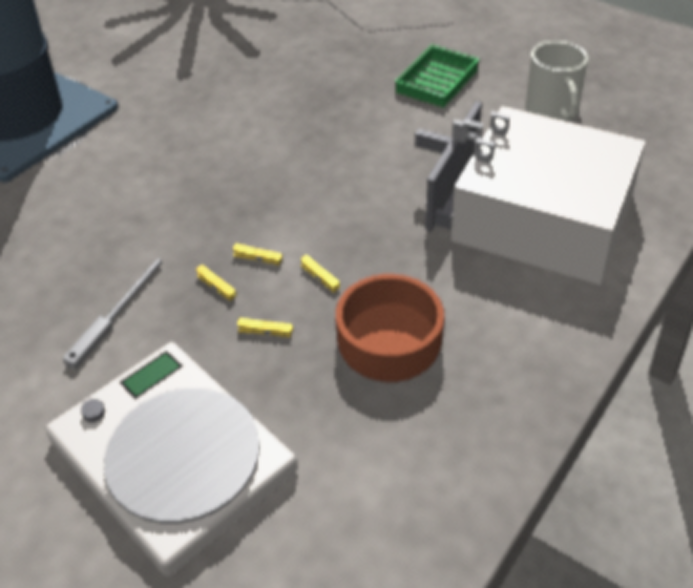

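```bash
cat > h.py <<'E'
from workcell import bot
import numpy as np, cv2
from scipy.spatial.transform import Rotation as Ro
def foc(p): return 200/np.tan(np.radians(p["vertical_fov"])/2)
def ray(p,uv,fish=False):
    uv=np.atleast_2d(uv).astype(float); d=(uv-[p["cx"],p["cy"]])/foc(p)
    if fish:
        r=np.linalg.norm(d,axis=1,keepdims=True)+1e-9
        d=np.c_[d/r*np.sin(r),np.cos(r)]
    else: d=np.c_[d,np.ones(len(d))]
    R=np.array(p["R"]);t=np.array(p["t"])
    return -R.T@t, d@R
def unp(p,uv,z,fish=False):
    C,d=ray(p,uv,fish); return (C+d*((z-C[2])/d[:,2])[:,None])[:,:2]
def proj(p,X,fish=False):
    c=np.atleast_2d(X)@np.array(p["R"]).T+np.array(p["t"])
    if fish:
        n=np.linalg.norm(c[:,:2],axis=1,keepdims=True)+1e-9
        return c[:,:2]/n*np.arctan2(n,c[:,2:])*foc(p)+[p["cx"],p["cy"]]
    return c[:,:2]/c[:,2:]*foc(p)+[p["cx"],p["cy"]]
def hsv(p): return cv2.cvtColor(p["image"],cv2.COLOR_RGB2HSV)
def blobs(m,amin=20):
    n,l,s,c=cv2.connectedComponentsWithStats(m.astype(np.uint8)); 
    return [np.argwhere(l==i)[:,::-1] for i in range(1,n) if s[i,4]>=amin]
def bar(pts):
    c=(pts.min(0)+pts.max(0))/2; w,v=np.linalg.eigh(np.cov(pts.T)); a=v[:,1]
    q=(pts-pts.mean(0))@v; return pts.mean(0),np.degrees(np.arctan2(a[1],a[0]))%180,np.ptp(q[:,1]),np.ptp(q[:,0])
def yellow(p): h=hsv(p); return (h[...,0]>20)&(h[...,0]<34)&(h[...,1]>110)&(h[...,2]>70)
def clay(p): h=hsv(p); return ((h[...,0]<12)|(h[...,0]>172))&(h[...,1]>100)&(h[...,2]>30)
def rim(p,z,fish=False):
    b=max(blobs(clay(p)),key=len); c=cv2.convexHull(b.astype(np.int32))[:,0]
    q=unp(p,c,z,fish).astype(np.float32); return cv2.minEnclosingCircle(q),len(b)
E
python3 - <<'E'
from h import *
T=bot.grab_frame("top"); S=bot.grab_frame("scene"); np.set_printoptions(precision=1,suppress=True)
for n,p in (("top",T),("scene",S)):
    print(n,"cam",ray(p,[0,0])[0])
    for b in blobs(yellow(p),10):
        print("pin",*bar(unp(p,b,9)),len(b))
    print("bowl",rim(p,50))
    for th,z in (("scale",28),("organiser",90),("drawer",86),("rod",8),("tare",38),("mug",90),("soap_holder",22)):
        r=bot.regions_of(p,th)
        if not r: print(th,"none");continue
        m=max(blobs(r[0]["mask"],3),key=len)
        q=unp(p,m,z); rc=cv2.minAreaRect(q.astype(np.float32))
        print(th,round(r[0]["p"],2),"mean",q.mean(0),"rect",np.array(rc[0]),np.array(rc[1]),round(rc[2],1),"bar",bar(q)[1:])
E
```

```text
top cam [ 469.7   79.  1121. ]
pin [572.4  -8.5] 167.01505960530875 60.838400434488754 12.16388321111307 79
pin [ 570.9 -112.2] 24.950471482037585 61.24206789768759 12.735005455406434 85
pin [488.1 -25.4] 16.927938662618487 59.946669784128645 12.980827871031988 86
pin [477.  -90.6] 171.3746007395297 58.921177749258064 12.759714048867927 84
bowl (((1157.4051513671875, 42.8660888671875), 995.13134765625), 51839)
scale 0.85 mean [ 595.8 -287.9] rect [ 597.9 -288.7] [169.4 213.2] 79.3 bar (np.float64(171.22862785962175), np.float64(216.58331513302474), np.float64(170.26724126320784))
organiser 0.83 mean [719.2 236.4] rect [701.8 234.1] [278.7 182.2] 9.9 bar (np.float64(11.776717899999994), np.float64(280.5832941932559), np.float64(184.70926904677202))
drawer 0.72 mean [626.7 214.8] rect [616.4 216.9] [ 91.5 177.7] 20.4 bar (np.float64(101.25387801305398), np.float64(180.742842044675), np.float64(91.77041193115019))
rod 0.66 mean [ 418.6 -237.6] rect [ 418.5 -237.3] [18.7 71.7] 10.6 bar (np.float64(100.32647594895792), np.float64(71.74264827965786), np.float64(18.738192562399725))
tare no
[... 1238 characters left out ...]
p.float64(84.96501491139423))
rod 0.29 mean [709.5 275.9] rect [678.8 281. ] [310.4 303.7] 12.0 bar (np.float64(122.33183894535287), np.float64(356.8905208243177), np.float64(317.9703028892196))
tare 0.52 mean [ 517.1 -316. ] rect [ 516.2 -316.5] [22.9 30.6] 46.9 bar (np.float64(148.6353178089436), np.float64(31.657861065812337), np.float64(23.91876180148495))
mug 0.91 mean [669.6 407.7] rect [668.3 412. ] [ 77.8 196.1] 22.0 bar (np.float64(111.41743379425449), np.float64(196.14114990379846), np.float64(78.03320238286946))
soap_holder 0.62 mean [475.4 413.7] rect [474.1 416. ] [ 99.9 148.9] 3.8 bar (np.float64(100.4064698532451), np.float64(155.3348128307705), np.float64(104.10944296116602))
```

Call:
step_arm([
  {"dx":20,"dy":-10,"dz":-6},
  {"dx":26,"dy":-12,"dz":-6},
  {"dx":26,"dy":-12,"dz":-6},
  {"dx":26,"dy":-12,"dz":-6},
  {"dx":26,"dy":-12,"dz":-6},
  {"dx":26,"dy":-12,"dz":-6},
  {"dx":26,"dy":-12,"dz":-6},
  {"dx":26,"dy":-12,"dz":-6},
  {"dx":26,"dy":-12,"dz":0},
  {"dx":26,"dy":-12,"dz":0},
  {"dx":26,"dy":-12,"dz":0},
], grip=88)

```text
invalid input
```

Call:
step_arm([
  {"dx":26,"dy":-12},
  {"dx":26,"dy":-12},
  {"dx":26,"dy":-12},
  {"dx":26,"dy":-12},
  {"dx":26,"dy":-12},
  {"dx":26,"dy":-12},
  {"dx":26,"dy":-12},
  {"dx":20,"dy":-12},
  {"dx":12,"dy":-8},
  {"dx":0},
  {"dx":0},
])

```text
invalid input
```

```bash
python3 - <<'E'
from h import *
np.set_printoptions(precision=1,suppress=True)
o=bot.observe(); print(o["clock"],o["eef_pos"],o["orientation"])
W=bot.grab_frame("wrist"); cv2.imwrite("pics/w1.png",W["image"][:,:,::-1])
print(W["vertical_fov"],W["cx"],W["cy"],"cam",ray(W,[0,0])[0]); 
R=Ro.from_euler("xyz",o["orientation"],degrees=True).as_matrix()
print("cam in tool",R.T@(ray(W,[0,0])[0]-o["eef_pos"])); print(np.array(W["R"])@R)
for n,p,f in (("wrist",W,True),("top",bot.grab_frame("top"),False)):
    for th,z in (("bowl",50),("scale",28),("tare",38),("rod",8),("pan",38)):
        for r in bot.regions_of(p,th)[:2]:
            m=max(blobs(r["mask"],3),key=len); c=cv2.convexHull(m.astype(np.int32))[:,0]
            q=unp(p,c,z,f).astype(np.float32); print(n,th,round(r["p"],2),r["box"],"circ",cv2.minEnclosingCircle(q),"rect",cv2.minAreaRect(q))
E
```

```text
1.8 [ 248.2 -600.7  257.7] [-180.     0.    22.5]
65.70646984690485 312.2262181889284 202.61535437363696 cam [ 312.7 -573.   384.5]
cam in tool [  70.2   -1.  -126.8]
[[ 0.   1.  -0. ]
 [-1.   0.  -0.3]
 [-0.3  0.   1. ]]
top bowl 0.75 [334.1, 143.8, 43.9, 40.5] circ ((692.0281372070312, -43.13789367675781), 62.915401458740234) rect ((692.7362670898438, -43.585330963134766), (116.31279754638672, 120.76382446289062), 89.6997299194336)
top bowl 0.49 [402.8, 161.5, 66.0, 69.7] circ ((593.07275390625, -281.04571533203125), 126.34217834472656) rect ((593.8452758789062, -280.99298095703125), (162.20245361328125, 206.12950134277344), 79.82465362548828)
top scale 0.87 [403.4, 162.2, 63.8, 70.9] circ ((595.606689453125, -288.44232177734375), 128.93748474121094) rect ((595.98974609375, -289.5733642578125), (165.73681640625, 211.22935485839844), 79.37037658691406)
top tare 0.64 [441.3, 226.6, 8.0, 0.9] circ ((512.8598022460938, -310.8125), 9.536028861999512) rect ((512.11083984375, -311.521240234375), (14.47221851348877, 17.182546615600586), 43.42042922973633)
top rod 0.64 [378.0, 252.7, 53.6, 12.5] circ ((419.6283264160156, -238.60678100585938), 37.36723327636719) rect ((421.29144287109375, -238.41758728027344), (18.878171920776367, 74.49837493896484), 6.489269733428955)
top pan 0.56 [407.3, 158.5, 59.2, 77.1] circ ((595.2660522460938, -284.31817626953125), 125.51805877685547) rect ((594.7802734375, -285.2721862792969), (164.8962860107422, 209.00442504882812), 79.28364562988281)
```

View pics/w1.png

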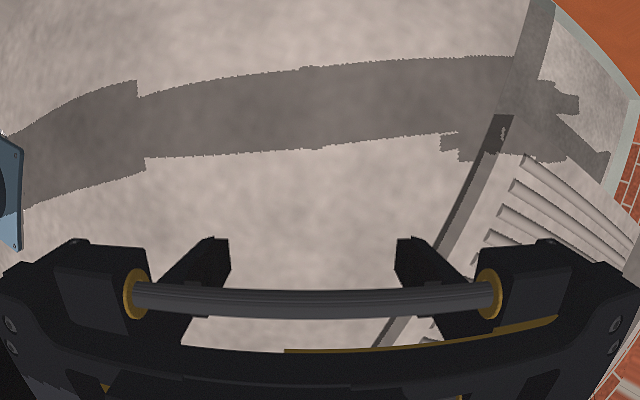

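The wrist view shows empty concrete and the fingers at the bottom (tips near (215,245) and (410,245)), so the arm has not moved. The calls were refused, so I'm trying again with all six keys in each row.

Call:
step_arm([
  {"dx":20,"dy":-10,"dz":-6,"rx":0,"ry":0,"rz":0},
  {"dx":26,"dy":-12,"dz":-6,"rx":0,"ry":0,"rz":0},
  {"dx":26,"dy":-12,"dz":-6,"rx":0,"ry":0,"rz":0},
  {"dx":26,"dy":-12,"dz":-6,"rx":0,"ry":0,"rz":0},
  {"dx":26,"dy":-12,"dz":-6,"rx":0,"ry":0,"rz":0},
  {"dx":26,"dy":-12,"dz":-6,"rx":0,"ry":0,"rz":0},
  {"dx":26,"dy":-12,"dz":-6,"rx":0,"ry":0,"rz":0},
  {"dx":26,"dy":-12,"dz":0,"rx":0,"ry":0,"rz":0},
  {"dx":26,"dy":-12,"dz":0,"rx":0,"ry":0,"rz":0},
  {"dx":26,"dy":-12,"dz":0,"rx":0,"ry":0,"rz":0},
], grip=88)

```text
clock: 3.23
eef_pos: [438.8, -393.6, 300.1]
orientation: [180.0, -0.0, 22.5]
force: [0.6, -1.1, 0.6]
gripper_width: 1.001
grasp_force: 0.0
```

Call:
step_arm([
  {"dx":26,"dy":-12,"dz":0,"rx":0,"ry":0,"rz":0},
  {"dx":26,"dy":-12,"dz":0,"rx":0,"ry":0,"rz":0},
  {"dx":26,"dy":-12,"dz":0,"rx":0,"ry":0,"rz":0},
  {"dx":26,"dy":-12,"dz":0,"rx":0,"ry":0,"rz":0},
  {"dx":26,"dy":-12,"dz":0,"rx":0,"ry":0,"rz":0},
  {"dx":26,"dy":-12,"dz":0,"rx":0,"ry":0,"rz":0},
  {"dx":26,"dy":-12,"dz":0,"rx":0,"ry":0,"rz":0},
  {"dx":26,"dy":-12,"dz":0,"rx":0,"ry":0,"rz":0},
  {"dx":0,"dy":0,"dz":0,"rx":0,"ry":0,"rz":0},
  {"dx":0,"dy":0,"dz":0,"rx":0,"ry":0,"rz":0},
])

```text
clock: 4.07
eef_pos: [594.4, -224.5, 299.5]
orientation: [-180.0, -0.0, 22.7]
force: [-1.1, -0.5, -0.6]
gripper_width: 0.995
grasp_force: 0.0
```

```bash
python3 - <<'E'
from h import *
np.set_printoptions(precision=1,suppress=True)
o=bot.observe(); print(o["clock"],o["eef_pos"],o["orientation"])
W=bot.grab_frame("wrist"); cv2.imwrite("pics/w2.png",W["image"][:,:,::-1])
for n,p,f in (("wrist",W,True),):
    for b in blobs(yellow(p),30): print("pin",*bar(unp(p,b,9,f)),len(b))
    for th,z in (("bowl",50),("scale",28),("tare",38),("rod",8),("pin1",8)):
        for r in bot.regions_of(p,th)[:4]:
            m=max(blobs(r["mask"],3),key=len); c=cv2.convexHull(m.astype(np.int32))[:,0]
            q=unp(p,c,z,f).astype(np.float32); print(n,th,round(r["p"],2),r["box"],"circ",cv2.minEnclosingCircle(q),"rect",cv2.minAreaRect(q))
E
```

```text
4.0667 [ 594.4 -224.5  299.5] [-180.    -0.    22.7]
pin [571.2  -7.4] 166.7195566707384 64.6295785710025 15.176175581041674 372
pin [ 570.1 -111.1] 25.950588685164007 63.174777445611916 14.205011728646962 411
pin [487.7 -24.6] 17.52675715894557 63.717431257285114 15.960804124616146 353
pin [477.7 -89.5] 171.98767125093994 67.48304851329786 13.427444443483884 339
wrist bowl 0.63 [167.0, 7.0, 96.9, 91.1] circ ((693.3316650390625, -47.402381896972656), 63.59843063354492) rect ((696.5281372070312, -47.37806701660156), (118.70892333984375, 125.00526428222656), 11.21894359588623)
wrist bowl 0.54 [11.8, 33.1, 100.5, 61.5] circ ((618.0716552734375, 232.62100219726562), 136.31396484375) rect ((611.912841796875, 231.88018798828125), (100.88652038574219, 272.5310363769531), 6.859068393707275)
wrist bowl 0.33 [12.2, 0.0, 115.4, 94.4] circ ((673.8746337890625, 243.1991424560547), 148.8944549560547) rect ((640.541015625, 239.5781707763672), (160.93023681640625, 284.06622314453125), 4.947744846343994)
wrist scale 0.76 [270.1, 91.2, 175.7, 183.3] circ ((597.8675537109375, -289.5815734863281), 128.0
[... 914 characters left out ...]
3859863281, 17.71407127380371), 15.476863861083984)
wrist pin1 0.88 [228.0, 131.6, 9.9, 48.3] circ ((568.878662109375, -110.26751708984375), 30.679311752319336) rect ((569.3783569335938, -111.28732299804688), (61.134552001953125, 13.29212474822998), 26.103219985961914)
wrist pin1 0.65 [154.9, 108.5, 21.4, 36.6] circ ((571.129150390625, -6.244977951049805), 31.37974739074707) rect ((570.8875122070312, -7.506769180297852), (15.248748779296875, 62.630821228027344), 79.15626525878906)
wrist pin1 0.55 [186.4, 189.8, 22.8, 38.7] circ ((475.5684509277344, -90.00379943847656), 33.52760314941406) rect ((475.6346740722656, -89.59312438964844), (14.77666187286377, 67.02861785888672), 80.84085845947266)
```

View pics/w2.png

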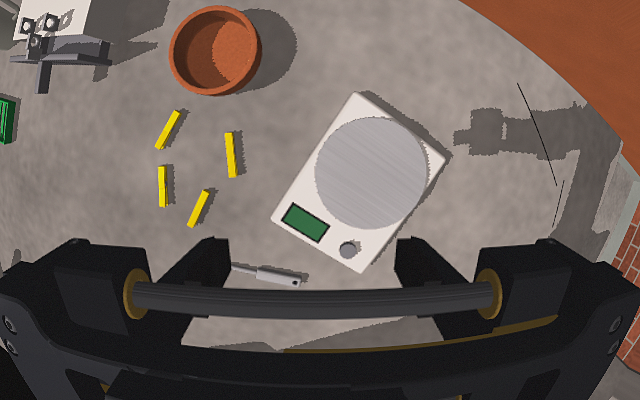

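The wrist view shows the bowl centre near (216,50), pan (371,172), tare button (348,250), four pins and the rod grip near (268,274). The measured sizes agree with those given. Next: grip the bowl on its -y rim.

Call:
step_arm([
  {"dx":0,"dy":0,"dz":20,"rx":0,"ry":0,"rz":5.7},
  {"dx":0,"dy":0,"dz":20,"rx":0,"ry":0,"rz":5.7},
  {"dx":0,"dy":0,"dz":20,"rx":0,"ry":0,"rz":5.7},
  {"dx":0,"dy":0,"dz":20,"rx":0,"ry":0,"rz":5.6},
  {"dx":12.3,"dy":-15.3,"dz":10,"rx":0,"ry":0,"rz":0},
  {"dx":12.3,"dy":-15.3,"dz":10,"rx":0,"ry":0,"rz":0},
  {"dx":12.3,"dy":-15.3,"dz":10,"rx":0,"ry":0,"rz":0},
  {"dx":12.3,"dy":-15.3,"dz":10,"rx":0,"ry":0,"rz":0},
  {"dx":12.3,"dy":-15.3,"dz":10,"rx":0,"ry":0,"rz":0},
  {"dx":12.3,"dy":-15.3,"dz":10,"rx":0,"ry":0,"rz":0},
  {"dx":12.3,"dy":-15.3,"dz":10,"rx":0,"ry":0,"rz":0},
  {"dx":12.3,"dy":-15.3,"dz":10,"rx":0,"ry":0,"rz":0},
], grip=40)

```text
clock: 5.37
eef_pos: [692.8, -104.8, 139.3]
orientation: [180.0, -0.0, -0.3]
force: [-0.4, -0.8, -0.3]
gripper_width: 0.456
grasp_force: 0.0
```

```bash
python3 - <<'E'
from h import *
np.set_printoptions(precision=1,suppress=True)
o=bot.observe(); print(o["clock"],o["eef_pos"],o["orientation"])
W=bot.grab_frame("wrist")
print("bowl at px",proj(W,[693,-46,50],True))
for th,z in (("bowl",50),):
        for r in bot.regions_of(W,th)[:4]:
            m=max(blobs(r["mask"],3),key=len); c=cv2.convexHull(m.astype(np.int32))[:,0]
            q=unp(W,c,z,True).astype(np.float32); print(th,round(r["p"],2),r["box"],"circ",cv2.minEnclosingCircle(q),"rect",cv2.minAreaRect(q))
T=bot.grab_frame("top")
for r in bot.regions_of(T,"bowl")[:1]:
    q=unp(T,cv2.convexHull(np.argwhere(r["mask"])[:,::-1].astype(np.int32))[:,0],50).astype(np.float32); print(r["box"],cv2.minEnclosingCircle(q))
E
```

```text
5.3667 [ 692.8 -104.8  139.3] [180.   -0.   -0.3]
bowl at px [[235.2 214.3]]
bowl 0.76 [161.1, 131.1, 150.9, 141.6] circ ((699.5328369140625, -44.19097900390625), 61.66583251953125) rect ((700.7620849609375, -44.21561050415039), (112.03514862060547, 119.7178955078125), 3.888606309890747)
[332.8, 144.6, 43.3, 40.1] ((691.130615234375, -42.3024787902832), 62.718788146972656)
```

Call:
step_arm([
  {"dx":1,"dy":-4,"dz":10,"rx":0,"ry":0,"rz":0},
  {"dx":0,"dy":0,"dz":16,"rx":0,"ry":0,"rz":0},
  {"dx":0,"dy":0,"dz":16,"rx":0,"ry":0,"rz":0},
  {"dx":0,"dy":0,"dz":16,"rx":0,"ry":0,"rz":0},
  {"dx":0,"dy":0,"dz":14,"rx":0,"ry":0,"rz":0},
  {"dx":0,"dy":0,"dz":12,"rx":0,"ry":0,"rz":0},
  {"dx":0,"dy":0,"dz":8,"rx":0,"ry":0,"rz":0},
  {"dx":0,"dy":0,"dz":4,"rx":0,"ry":0,"rz":0},
])

```text
clock: 6.23
eef_pos: [692.6, -100.7, 42.1]
orientation: [-180.0, 0.1, -0.3]
force: [0.9, 0.2, 0.2]
gripper_width: 0.454
grasp_force: 0.0
```

Call:
step_arm([
  {"dx":0,"dy":0,"dz":0,"rx":0,"ry":0,"rz":0},
  {"dx":0,"dy":0,"dz":0,"rx":0,"ry":0,"rz":0},
  {"dx":0,"dy":0,"dz":0,"rx":0,"ry":0,"rz":0},
  {"dx":0,"dy":0,"dz":0,"rx":0,"ry":0,"rz":0},
  {"dx":0,"dy":0,"dz":0,"rx":0,"ry":0,"rz":0},
  {"dx":0,"dy":0,"dz":0,"rx":0,"ry":0,"rz":0},
  {"dx":0,"dy":0,"dz":0,"rx":0,"ry":0,"rz":0},
  {"dx":0,"dy":0,"dz":0,"rx":0,"ry":0,"rz":0},
], grip=0)

```text
clock: 6.9
eef_pos: [693.8, -100.4, 44.5]
orientation: [-180.0, -0.0, -0.2]
force: [-2.3, 1.2, 5.8]
gripper_width: 0.102
grasp_force: 28.8
```

Call:
step_arm([
  {"dx":0,"dy":0,"dz":-8,"rx":0,"ry":0,"rz":0},
  {"dx":0,"dy":0,"dz":-12,"rx":0,"ry":0,"rz":0},
  {"dx":0,"dy":0,"dz":-15,"rx":0,"ry":0,"rz":0},
  {"dx":0,"dy":0,"dz":-15,"rx":0,"ry":0,"rz":0},
  {"dx":0,"dy":0,"dz":-15,"rx":0,"ry":0,"rz":0},
  {"dx":-3,"dy":8,"dz":-8,"rx":0,"ry":0,"rz":0},
  {"dx":-6,"dy":18,"dz":0,"rx":0,"ry":0,"rz":0},
  {"dx":-6,"dy":20,"dz":0,"rx":0,"ry":0,"rz":0},
  {"dx":-6,"dy":20,"dz":0,"rx":0,"ry":0,"rz":0},
  {"dx":-6,"dy":20,"dz":0,"rx":0,"ry":0,"rz":0},
  {"dx":-6,"dy":20,"dz":0,"rx":0,"ry":0,"rz":0},
  {"dx":-6,"dy":20,"dz":0,"rx":0,"ry":0,"rz":0},
])

```text
clock: 7.9
eef_pos: [653.2, -228.3, 117.5]
orientation: [180.0, -0.0, -0.3]
force: [0.1, 0.1, -1.8]
gripper_width: 0.103
grasp_force: 29.0
```

Call:
step_arm([
  {"dx":-6,"dy":20,"dz":0,"rx":0,"ry":0,"rz":0},
  {"dx":-6,"dy":20,"dz":0,"rx":0,"ry":0,"rz":0},
  {"dx":-6,"dy":20,"dz":0,"rx":0,"ry":0,"rz":0},
  {"dx":-6,"dy":20,"dz":0,"rx":0,"ry":0,"rz":0},
  {"dx":-6,"dy":20,"dz":0,"rx":0,"ry":0,"rz":0},
  {"dx":-6,"dy":12,"dz":0,"rx":0,"ry":0,"rz":0},
  {"dx":-1,"dy":8,"dz":0,"rx":0,"ry":0,"rz":0},
  {"dx":0,"dy":4,"dz":0,"rx":0,"ry":0,"rz":0},
  {"dx":0,"dy":0,"dz":0,"rx":0,"ry":0,"rz":0},
  {"dx":0,"dy":0,"dz":0,"rx":0,"ry":0,"rz":0},
])

```text
clock: 8.73
eef_pos: [617.1, -348.8, 116.7]
orientation: [-179.9, -0.0, -0.2]
force: [0.5, -0.7, -2.9]
gripper_width: 0.096
grasp_force: 29.0
```

```bash
python3 - <<'E'
from h import *
np.set_printoptions(precision=1,suppress=True)
o=bot.observe(); print(o["clock"],o["eef_pos"],o["orientation"],o["gripper_width"],o["grasp_force"])
for n in ("wrist","top","scene"):
    p=bot.grab_frame(n); f=n=="wrist"
    for th,z in (("scale",28),("tare",38)):
        for r in bot.regions_of(p,th)[:1]:
            m=max(blobs(r["mask"],3),key=len); c=cv2.convexHull(m.astype(np.int32))[:,0]
            q=unp(p,c,z,f).astype(np.float32); print(n,th,round(r["p"],2),r["box"],"circ",cv2.minEnclosingCircle(q),"rect",cv2.minAreaRect(q))
    if f: cv2.imwrite("pics/w3.png",p["image"][:,:,::-1])
E
```

```text
8.7333 [ 617.1 -348.8  116.7] [-179.9   -0.    -0.2] 0.09642563319978428 29.03366554826789
wrist scale 0.59 [152.2, 90.8, 218.7, 255.8] circ ((655.640380859375, -303.5390930175781), 88.12995910644531) rect ((656.2215576171875, -302.9151611328125), (156.88232421875, 91.58491516113281), 78.8970947265625)
top scale 0.64 [405.6, 159.4, 55.6, 75.1] circ ((597.1947631835938, -288.1360168457031), 127.96049499511719) rect ((595.8497314453125, -287.76416015625), (161.15011596679688, 214.83001708984375), 81.06495666503906)
top tare 0.66 [174.9, 223.3, 44.6, 35.3] circ ((467.593994140625, 425.2133483886719), 70.4886474609375) rect ((467.2567138671875, 425.08050537109375), (83.3521728515625, 123.23477935791016), 4.006967067718506)
scene scale 0.94 [177.8, 301.4, 113.9, 82.1] circ ((635.6744384765625, -308.30511474609375), 104.60564422607422) rect ((634.2230224609375, -304.96630859375), (162.98721313476562, 155.97105407714844), 78.48910522460938)
```

View pics/w3.png

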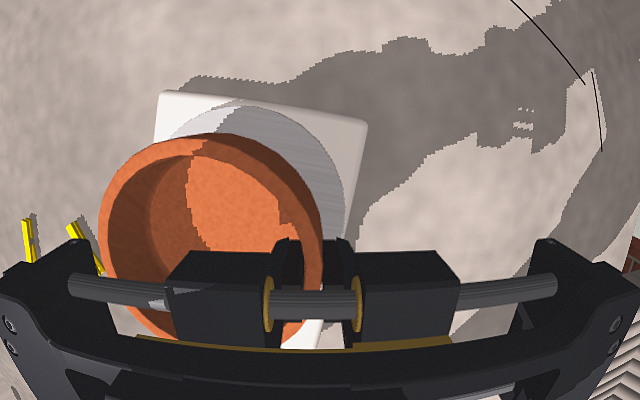

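The view shows the bowl level in the grip with its centre over the pan (the pan's edge shows at (347,200) and (245,105)). Lowering.

Call:
step_arm([
  {"dx":0,"dy":0,"dz":8,"rx":0,"ry":0,"rz":0},
  {"dx":0,"dy":0,"dz":10,"rx":0,"ry":0,"rz":0},
  {"dx":0,"dy":0,"dz":7,"rx":0,"ry":0,"rz":0},
  {"dx":0,"dy":0,"dz":4,"rx":0,"ry":0,"rz":0},
  {"dx":0,"dy":0,"dz":3,"rx":0,"ry":0,"rz":0},
  {"dx":0,"dy":0,"dz":1.5,"rx":0,"ry":0,"rz":0},
  {"dx":0,"dy":0,"dz":0.5,"rx":0,"ry":0,"rz":0},
  {"dx":0,"dy":0,"dz":0,"rx":0,"ry":0,"rz":0},
])

```text
clock: 9.85
eef_pos: [616.4, -350.5, 83.1]
orientation: [180.0, -0.0, -0.3]
force: [-1.0, -0.6, 0.9]
gripper_width: 0.1
grasp_force: 29.3
```

Call:
step_arm([
  {"dx":0,"dy":0,"dz":0,"rx":0,"ry":0,"rz":0},
  {"dx":0,"dy":0,"dz":0,"rx":0,"ry":0,"rz":0},
  {"dx":0,"dy":0,"dz":0,"rx":0,"ry":0,"rz":0},
  {"dx":0,"dy":0,"dz":0,"rx":0,"ry":0,"rz":0},
  {"dx":0,"dy":0,"dz":0,"rx":0,"ry":0,"rz":0},
  {"dx":0,"dy":0,"dz":-5,"rx":0,"ry":0,"rz":0},
  {"dx":0,"dy":0,"dz":-15,"rx":0,"ry":0,"rz":0},
  {"dx":0,"dy":0,"dz":-20,"rx":0,"ry":0,"rz":0},
  {"dx":0,"dy":0,"dz":-20,"rx":0,"ry":0,"rz":0},
  {"dx":0,"dy":0,"dz":-20,"rx":0,"ry":0,"rz":0},
], grip=40)

```text
clock: 10.68
eef_pos: [616.6, -350.4, 165.1]
orientation: [180.0, -0.1, -0.3]
force: [-0.2, 0.0, -0.2]
gripper_width: 0.452
grasp_force: 0.0
```

Call:
step_arm([
  {"dx":-20,"dy":0,"dz":-20,"rx":0,"ry":0,"rz":0},
  {"dx":-24,"dy":0,"dz":-20,"rx":0,"ry":0,"rz":0},
  {"dx":-24,"dy":-6,"dz":-20,"rx":0,"ry":0,"rz":0},
  {"dx":-24,"dy":-6,"dz":-20,"rx":0,"ry":0,"rz":0},
  {"dx":-24,"dy":-6,"dz":-20,"rx":0,"ry":0,"rz":0},
  {"dx":-24,"dy":-6,"dz":0,"rx":0,"ry":0,"rz":0},
  {"dx":-24,"dy":-6,"dz":0,"rx":0,"ry":0,"rz":0},
  {"dx":0,"dy":0,"dz":0,"rx":0,"ry":0,"rz":0},
], grip=0)

```text
clock: 11.35
eef_pos: [448.3, -319.5, 264.4]
orientation: [180.0, 0.1, -0.4]
force: [-0.3, -0.5, -0.2]
gripper_width: 0.007
grasp_force: 0.0
```

```bash
python3 - <<'E'
from h import *
np.set_printoptions(precision=1,suppress=True)
o=bot.observe(); print(o["clock"],o["eef_pos"],o["orientation"],o["gripper_width"],o["grasp_force"])
for n in ("wrist","top"):
    p=bot.grab_frame(n); f=n=="wrist"
    for b in blobs(yellow(p),30): print("pin",*bar(unp(p,b,9,f)),len(b))
    for th,z in (("bowl",88),("tare",38)):
        for r in bot.regions_of(p,th)[:1]:
            m=max(blobs(r["mask"],3),key=len); c=cv2.convexHull(m.astype(np.int32))[:,0]
            q=unp(p,c,z,f).astype(np.float32); print(n,th,round(r["p"],2),r["box"],"circ",cv2.minEnclosingCircle(q),"rect",cv2.minAreaRect(q))
    if f: cv2.imwrite("pics/w4.png",p["image"][:,:,::-1]); print(proj(p,[[508,-308,38],[515,-309,38]],True))
E
```

```text
11.35 [ 448.3 -319.5  264.4] [180.    0.1  -0.4] 0.0070961989785069774 0.0
pin [ 569.8 -111.6] 27.178645048079744 65.16012623744248 15.320146136725894 422
pin [570.1  -7.9] 167.07352281356023 62.677243918457194 19.60417106665325 379
pin [486.8 -25.4] 18.509432448037018 63.11628666778706 19.227460078314227 377
pin [476.9 -90. ] 171.44120660499587 63.89236193615278 16.837831653145926 433
wrist bowl 0.7 [228.2, 4.5, 118.2, 73.2] circ ((615.64453125, -294.5893859863281), 60.3366813659668) rect ((599.148193359375, -293.9348449707031), (117.67788696289062, 85.38529968261719), 87.6064224243164)
wrist tare 0.54 [296.2, 111.1, 19.4, 19.1] circ ((512.9583740234375, -311.1633605957031), 11.057751655578613) rect ((513.097900390625, -310.8197937011719), (20.325735092163086, 20.541547775268555), 89.45548248291016)
[[302.5 126.5]
 [303.4 120.3]]
pin [571.7  -8.3] 166.8402712999454 60.17595343943384 11.91299756765208 76
pin [ 570.9 -112.2] 24.950471482037585 61.24206789768759 12.735005455406434 85
pin [487.9 -25.5] 17.059446943956004 59.94609088786673 12.891699508619835 84
pin [477.  -90.6] 171.3746007395297 58.921177749258064 12.759714048867927 84
top bowl 0.9 [418.6, 165.7, 46.7, 41.5] circ ((615.33203125, -290.2276611328125), 66.27764129638672) rect ((616.2408447265625, -290.8609619140625), (120.0924072265625, 126.72836303710938), 43.474525451660156)
top tare 0.64 [386.3, 250.7, 45.6, 12.6] circ ((416.83782958984375, -206.36758422851562), 60.394012451171875) rect ((416.30145263671875, -206.46771240234375), (18.195131301879883, 120.78782653808594), 10.576802253723145)
```

View pics/w4.png

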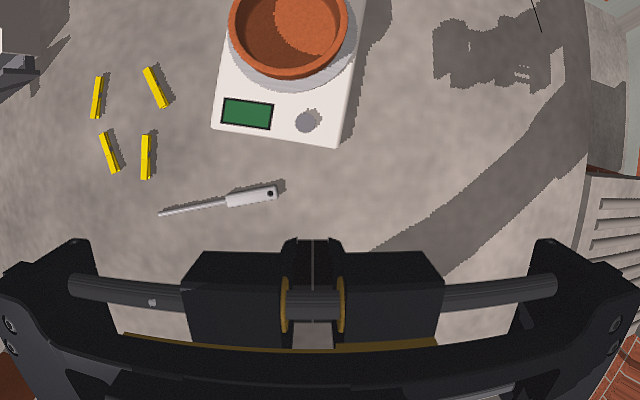

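The bowl stands on the pan (centre about (288,30) in the view) and the tare button is at (308,120), which gives about (513.5,-311.5). Pressing it.

Call:
step_arm([
  {"dx":10,"dy":-2,"dz":0,"rx":0,"ry":0,"rz":0},
  {"dx":15,"dy":-2,"dz":20,"rx":0,"ry":0,"rz":0},
  {"dx":15,"dy":-2,"dz":25,"rx":0,"ry":0,"rz":0},
  {"dx":15,"dy":-2,"dz":25,"rx":0,"ry":0,"rz":0},
  {"dx":10,"dy":0,"dz":25,"rx":0,"ry":0,"rz":0},
  {"dx":0,"dy":0,"dz":25,"rx":0,"ry":0,"rz":0},
  {"dx":0,"dy":0,"dz":25,"rx":0,"ry":0,"rz":0},
  {"dx":0,"dy":0,"dz":25,"rx":0,"ry":0,"rz":0},
  {"dx":0,"dy":0,"dz":15,"rx":0,"ry":0,"rz":0},
  {"dx":0,"dy":0,"dz":10,"rx":0,"ry":0,"rz":0},
  {"dx":0,"dy":0,"dz":5,"rx":0,"ry":0,"rz":0},
])

```text
clock: 12.57
eef_pos: [517.7, -311.0, 60.9]
orientation: [-179.9, 0.1, -0.2]
force: [-0.0, -0.2, 0.2]
gripper_width: 0.006
grasp_force: 0.0
```

Call:
step_arm([
  {"dx":0,"dy":0,"dz":4,"rx":0,"ry":0,"rz":0},
  {"dx":0,"dy":0,"dz":4,"rx":0,"ry":0,"rz":0},
  {"dx":0,"dy":0,"dz":3,"rx":0,"ry":0,"rz":0},
  {"dx":0,"dy":0,"dz":1,"rx":0,"ry":0,"rz":0},
  {"dx":0,"dy":0,"dz":0,"rx":0,"ry":0,"rz":0},
  {"dx":0,"dy":0,"dz":0,"rx":0,"ry":0,"rz":0},
  {"dx":0,"dy":0,"dz":0,"rx":0,"ry":0,"rz":0},
])

```text
clock: 13.15
eef_pos: [518.4, -311.9, 52.4]
orientation: [180.0, -0.1, -0.2]
force: [-0.6, 3.0, 8.2]
gripper_width: 0.007
grasp_force: 4.3
```

Call:
step_arm([
  {"dx":0,"dy":0,"dz":1,"rx":0,"ry":0,"rz":0},
  {"dx":0,"dy":0,"dz":0,"rx":0,"ry":0,"rz":0},
  {"dx":0,"dy":0,"dz":0,"rx":0,"ry":0,"rz":0},
  {"dx":0,"dy":0,"dz":0,"rx":0,"ry":0,"rz":0},
  {"dx":0,"dy":0,"dz":0,"rx":0,"ry":0,"rz":0},
])

```text
clock: 13.57
eef_pos: [518.5, -311.9, 52.2]
orientation: [180.0, -0.1, -0.2]
force: [-4.5, 3.5, 16.2]
gripper_width: 0.002
grasp_force: 8.1
```

Call:
step_arm([
  {"dx":0,"dy":0,"dz":-10,"rx":0,"ry":0,"rz":0},
  {"dx":0,"dy":0,"dz":-20,"rx":0,"ry":0,"rz":0},
  {"dx":0,"dy":0,"dz":-25,"rx":0,"ry":0,"rz":0},
  {"dx":0,"dy":0,"dz":-25,"rx":0,"ry":0,"rz":0},
  {"dx":5,"dy":-20,"dz":-10,"rx":0,"ry":0,"rz":0},
  {"dx":5,"dy":-20,"dz":0,"rx":0,"ry":0,"rz":0},
  {"dx":5,"dy":-20,"dz":0,"rx":0,"ry":0,"rz":0},
  {"dx":5,"dy":-20,"dz":0,"rx":0,"ry":0,"rz":0},
  {"dx":5,"dy":-20,"dz":0,"rx":0,"ry":0,"rz":0},
  {"dx":5,"dy":-20,"dz":0,"rx":0,"ry":0,"rz":0},
  {"dx":5,"dy":-20,"dz":0,"rx":0,"ry":0,"rz":0},
  {"dx":5,"dy":-20,"dz":0,"rx":0,"ry":0,"rz":0},
], grip=40)

```text
clock: 14.57
eef_pos: [558.8, -151.2, 140.6]
orientation: [180.0, -0.1, -0.3]
force: [-1.0, -0.1, 0.3]
gripper_width: 0.458
grasp_force: 0.0
```

Call:
step_arm([
  {"dx":4,"dy":-13,"dz":0,"rx":0,"ry":0,"rz":-6.6},
  {"dx":4,"dy":-13,"dz":10,"rx":0,"ry":0,"rz":0},
  {"dx":-2,"dy":-13,"dz":10,"rx":0,"ry":0,"rz":0},
  {"dx":0,"dy":0,"dz":20,"rx":0,"ry":0,"rz":-6.6},
  {"dx":0,"dy":0,"dz":20,"rx":0,"ry":0,"rz":-6.6},
  {"dx":0,"dy":0,"dz":15,"rx":0,"ry":0,"rz":-6.5},
  {"dx":0,"dy":0,"dz":10,"rx":0,"ry":0,"rz":0},
  {"dx":0,"dy":0,"dz":0,"rx":0,"ry":0,"rz":0},
])

```text
clock: 15.23
eef_pos: [560.3, -113.0, 53.4]
orientation: [-179.9, 0.1, 25.8]
force: [-0.8, -0.1, -0.2]
gripper_width: 0.454
grasp_force: 0.0
```

```bash
cat >> h.py <<'E'
np.set_printoptions(precision=1,suppress=True)
def rel(x,y,z,yaw,o=None):
    """rows' totals to reach (x,y,z,yaw): first turn rz, then shift in the turned frame"""
    o=o or bot.observe(); e=o["eef_pos"]; w=(yaw-o["orientation"][2]+180)%360-180
    d=np.array([x,y,z])-e; a=np.radians(yaw); c,s=np.cos(a),np.sin(a)
    print("at",e,"yaw %.1f"%o["orientation"][2],"-> rz %.1f then dx %.1f dy %.1f dz %.1f"%(-w,c*d[0]+s*d[1],s*d[0]-c*d[1],-d[2]))
def pins(cams=("wrist","top"),z=9):
    for n in cams:
        p=bot.grab_frame(n)
        for b in blobs(yellow(p),25): print(n,"pin",*np.round(np.r_[bar(unp(p,b,z,n=="wrist"))[0],bar(unp(p,b,z,n=="wrist"))[1:]],1),len(b))
E
python3 - <<'E'
from h import *
pins(); rel(570.5,-112,22,26)
E
```

```text
wrist pin 572.2 -7.5 166.6 65.8 14.8 2062
wrist pin 571.9 -110.2 25.9 64.4 11.1 1981
wrist pin 512.0 -17.3 157.5 24.1 18.1 438
top pin 572.0 -8.4 166.7 60.9 11.9 77
top pin 488.1 -25.6 16.9 59.9 13.0 86
top pin 477.2 -90.4 171.7 58.9 13.2 87
at [ 561.8 -113.2   55.3] yaw 25.9 -> rz -0.1 then dx 8.4 dy 2.8 dz 33.3
```

Call:
step_arm([
  {"dx":8.5,"dy":2,"dz":5,"rx":0,"ry":0,"rz":0},
  {"dx":0,"dy":0,"dz":12,"rx":0,"ry":0,"rz":0},
  {"dx":0,"dy":0,"dz":9,"rx":0,"ry":0,"rz":0},
  {"dx":0,"dy":0,"dz":5,"rx":0,"ry":0,"rz":0},
  {"dx":0,"dy":0,"dz":1,"rx":0,"ry":0,"rz":0},
])

```text
clock: 15.75
eef_pos: [568.7, -110.8, 21.2]
orientation: [-179.9, 0.1, 26.0]
force: [-0.0, -0.4, -0.1]
gripper_width: 0.452
grasp_force: 0.0
```

Call:
step_arm([
  {"dx":0,"dy":0,"dz":0,"rx":0,"ry":0,"rz":0},
  {"dx":0,"dy":0,"dz":0,"rx":0,"ry":0,"rz":0},
  {"dx":0,"dy":0,"dz":0,"rx":0,"ry":0,"rz":0},
  {"dx":0,"dy":0,"dz":0,"rx":0,"ry":0,"rz":0},
  {"dx":0,"dy":0,"dz":0,"rx":0,"ry":0,"rz":0},
  {"dx":0,"dy":0,"dz":-8,"rx":0,"ry":0,"rz":0},
  {"dx":0,"dy":0,"dz":-20,"rx":0,"ry":0,"rz":0},
  {"dx":0,"dy":0,"dz":-25,"rx":0,"ry":0,"rz":0},
  {"dx":0,"dy":0,"dz":-25,"rx":0,"ry":0,"rz":0},
  {"dx":0,"dy":0,"dz":-15,"rx":0,"ry":0,"rz":0},
  {"dx":0,"dy":0,"dz":0,"rx":0,"ry":0,"rz":0},
], grip=0)

```text
clock: 16.67
eef_pos: [572.3, -111.4, 119.7]
orientation: [179.8, -0.3, 26.0]
force: [0.7, -0.2, -0.2]
gripper_width: 0.117
grasp_force: 30.0
```

```bash
python3 - <<'E'
from h import *
p=bot.grab_frame("top")
for r in bot.regions_of(p,"bowl")[:1]: print(cv2.minEnclosingCircle(unp(p,cv2.convexHull(np.argwhere(r["mask"])[:,::-1].astype(np.int32))[:,0],88).astype(np.float32)))
print(bot.observe()["gripper_width"]); rel(616,-273,130,0)
E
```

```text
((622.563232421875, -307.5780029296875), 56.61606979370117)
0.12667764619785257
at [ 570.  -111.1  116.2] yaw 26.0 -> rz 26.0 then dx 46.0 dy 161.9 dz -13.8
```

Call:
step_arm([
  {"dx":0,"dy":0,"dz":-10,"rx":0,"ry":0,"rz":6.5},
  {"dx":0,"dy":0,"dz":-5,"rx":0,"ry":0,"rz":6.5},
  {"dx":0,"dy":0,"dz":0,"rx":0,"ry":0,"rz":6.5},
  {"dx":0,"dy":0,"dz":0,"rx":0,"ry":0,"rz":6.5},
  {"dx":6,"dy":20,"dz":0,"rx":0,"ry":0,"rz":0},
  {"dx":6,"dy":23,"dz":0,"rx":0,"ry":0,"rz":0},
  {"dx":6,"dy":23,"dz":0,"rx":0,"ry":0,"rz":0},
  {"dx":6,"dy":23,"dz":0,"rx":0,"ry":0,"rz":0},
  {"dx":6,"dy":23,"dz":0,"rx":0,"ry":0,"rz":0},
  {"dx":6,"dy":23,"dz":0,"rx":0,"ry":0,"rz":0},
  {"dx":6,"dy":18,"dz":0,"rx":0,"ry":0,"rz":0},
  {"dx":4,"dy":10,"dz":0,"rx":0,"ry":0,"rz":0},
])

```text
clock: 17.77
eef_pos: [614.9, -276.8, 128.9]
orientation: [180.0, 0.1, -0.1]
force: [-0.2, 0.2, 0.2]
gripper_width: 0.121
grasp_force: 30.0
```

```bash
cat >> h.py <<'E'
def bowl(cams=("wrist","scene","top"),z=88):
    for n in cams:
        p=bot.grab_frame(n)
        for r in bot.regions_of(p,"bowl")[:1]: print(n,"bowl",round(r["p"],2),r["box"],cv2.minEnclosingCircle(unp(p,cv2.convexHull(np.argwhere(r["mask"])[:,::-1].astype(np.int32))[:,0],z,n=="wrist").astype(np.float32)))
    return p
E
python3 - <<'E'
from h import *
bowl(("scene","top")); p=bowl(("wrist",)); cv2.imwrite("pics/w5.png",p["image"][:,:,::-1]); rel(616,-273,84,0)
print(proj(p,[[616+60,-293,88],[616,-233,88],[616,-353,88]],True))
E
```

```text
scene bowl 0.96 [200.7, 284.7, 64.0, 64.8] ((638.660400390625, -304.36407470703125), 69.28079986572266)
top bowl 0.64 [421.4, 165.3, 39.8, 42.8] ((614.4413452148438, -287.4880065917969), 63.36050796508789)
wrist bowl 0.7 [251.8, 128.2, 194.3, 123.4] ((622.1424560546875, -294.76495361328125), 59.7221794128418)
at [ 615.9 -271.7  130.3] yaw 0.2 -> rz 0.2 then dx 0.1 dy 1.3 dz 46.3
[[352.7 135.3]
 [248.1 237.9]
 [443.3 236.8]]
```

View pics/w5.png

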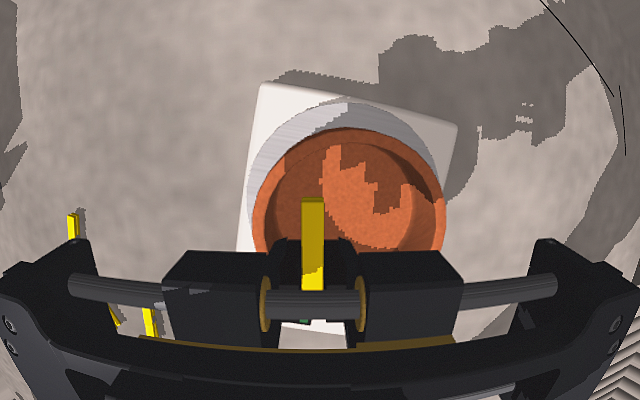

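The view shows the bowl where expected (rim top at (350,128)) with the pin held at (312,245) over its +y half. Releasing the pin inside.

Call:
step_arm([
  {"dx":2,"dy":0,"dz":12,"rx":0,"ry":0,"rz":0},
  {"dx":0,"dy":0,"dz":15,"rx":0,"ry":0,"rz":0},
  {"dx":0,"dy":0,"dz":15,"rx":0,"ry":0,"rz":0},
  {"dx":0,"dy":0,"dz":10,"rx":0,"ry":0,"rz":0},
  {"dx":0,"dy":0,"dz":4,"rx":0,"ry":0,"rz":0},
  {"dx":0,"dy":0,"dz":0,"rx":0,"ry":0,"rz":0},
])

```text
clock: 18.57
eef_pos: [616.8, -273.4, 72.6]
orientation: [-179.9, 0.2, 0.1]
force: [0.4, -0.3, -0.3]
gripper_width: 0.122
grasp_force: 30.0
```

Call:
step_arm([
  {"dx":0,"dy":0,"dz":0,"rx":0,"ry":0,"rz":0},
  {"dx":0,"dy":0,"dz":0,"rx":0,"ry":0,"rz":0},
  {"dx":0,"dy":0,"dz":0,"rx":0,"ry":0,"rz":0},
  {"dx":0,"dy":0,"dz":-8,"rx":0,"ry":0,"rz":0},
  {"dx":0,"dy":0,"dz":-18,"rx":0,"ry":0,"rz":0},
  {"dx":0,"dy":0,"dz":-25,"rx":0,"ry":0,"rz":0},
  {"dx":0,"dy":0,"dz":-25,"rx":0,"ry":0,"rz":0},
], grip=20)

```text
clock: 19.15
eef_pos: [617.8, -273.9, 152.2]
orientation: [-180.0, 0.0, 0.0]
force: [0.7, -0.3, -0.3]
gripper_width: 0.224
grasp_force: 0.0
```

```bash
python3 - <<'E'
from h import *
pins(); rel(476.9,-90,55,-8.4); rel(571,-8,55,-13)
E
```

```text
wrist pin 605.9 -272.7 0.3 76.7 13.0 1178
wrist pin 585.4 -11.8 164.7 45.7 20.6 309
wrist pin 470.0 -31.0 10.1 29.2 24.8 211
wrist pin 457.7 -81.6 175.4 36.0 6.0 68
top pin 610.1 -289.0 175.7 25.2 12.7 33
top pin 571.6 -8.3 166.9 60.2 12.2 77
top pin 488.2 -25.4 17.4 59.9 12.6 83
top pin 476.9 -90.5 171.4 58.9 12.8 83
at [ 621.1 -275.2  156.5] yaw 0.0 -> rz 8.4 then dx -169.7 dy -162.2 dz 101.5
at [ 621.1 -275.2  156.5] yaw 0.0 -> rz 13.0 then dx -108.9 dy -249.1 dz 101.5
```

Call:
step_arm([
  {"dx":0,"dy":0,"dz":0,"rx":0,"ry":0,"rz":6.5},
  {"dx":0,"dy":0,"dz":0,"rx":0,"ry":0,"rz":6.5},
  {"dx":-11,"dy":-25,"dz":0,"rx":0,"ry":0,"rz":0},
  {"dx":-11,"dy":-25,"dz":0,"rx":0,"ry":0,"rz":0},
  {"dx":-11,"dy":-25,"dz":0,"rx":0,"ry":0,"rz":0},
  {"dx":-11,"dy":-25,"dz":0,"rx":0,"ry":0,"rz":0},
  {"dx":-11,"dy":-25,"dz":15,"rx":0,"ry":0,"rz":0},
  {"dx":-11,"dy":-25,"dz":15,"rx":0,"ry":0,"rz":0},
  {"dx":-11,"dy":-25,"dz":15,"rx":0,"ry":0,"rz":0},
  {"dx":-11,"dy":-25,"dz":15,"rx":0,"ry":0,"rz":0},
  {"dx":-11,"dy":-25,"dz":15,"rx":0,"ry":0,"rz":0},
  {"dx":-10,"dy":-24,"dz":15,"rx":0,"ry":0,"rz":0},
], grip=40)

```text
clock: 20.25
eef_pos: [567.2, -5.4, 60.4]
orientation: [-180.0, -0.0, -12.9]
force: [0.1, 0.0, -0.4]
gripper_width: 0.451
grasp_force: 0.0
```

Call:
step_arm([
  {"dx":0,"dy":0,"dz":10,"rx":0,"ry":0,"rz":0},
  {"dx":0,"dy":0,"dz":0,"rx":0,"ry":0,"rz":0},
  {"dx":0,"dy":0,"dz":0,"rx":0,"ry":0,"rz":0},
])

```text
clock: 20.5
eef_pos: [567.5, -7.7, 50.7]
orientation: [179.9, 0.0, -13.0]
force: [0.7, 0.2, 0.3]
gripper_width: 0.455
grasp_force: 0.0
```

```bash
python3 - <<'E'
from h import *
pins(("wrist",)); rel(571.3,-8.2,22,-13.1)
E
```

```text
wrist pin 572.5 -7.2 167.1 65.2 11.0 1956
wrist pin 489.9 -23.4 25.3 40.5 14.0 615
at [568.1  -8.4  51.3] yaw -13.0 -> rz 0.1 then dx 3.1 dy -0.9 dz 29.3
```

Call:
step_arm([
  {"dx":3,"dy":-1,"dz":10,"rx":0,"ry":0,"rz":0},
  {"dx":0,"dy":0,"dz":10,"rx":0,"ry":0,"rz":0},
  {"dx":0,"dy":0,"dz":7,"rx":0,"ry":0,"rz":0},
  {"dx":0,"dy":0,"dz":2,"rx":0,"ry":0,"rz":0},
  {"dx":0,"dy":0,"dz":0,"rx":0,"ry":0,"rz":0},
])

```text
clock: 20.97
eef_pos: [570.0, -6.9, 20.7]
orientation: [180.0, 0.1, -13.0]
force: [-0.4, -0.0, -0.3]
gripper_width: 0.455
grasp_force: 0.0
```

Call:
step_arm([
  {"dx":0,"dy":0,"dz":0,"rx":0,"ry":0,"rz":0},
  {"dx":0,"dy":0,"dz":0,"rx":0,"ry":0,"rz":0},
  {"dx":0,"dy":0,"dz":0,"rx":0,"ry":0,"rz":0},
  {"dx":0,"dy":0,"dz":0,"rx":0,"ry":0,"rz":0},
  {"dx":0,"dy":0,"dz":0,"rx":0,"ry":0,"rz":0},
  {"dx":0,"dy":0,"dz":-8,"rx":0,"ry":0,"rz":0},
  {"dx":0,"dy":0,"dz":-20,"rx":0,"ry":0,"rz":-6.5},
  {"dx":0,"dy":0,"dz":-25,"rx":0,"ry":0,"rz":-6.5},
  {"dx":3,"dy":18,"dz":-25,"rx":0,"ry":0,"rz":0},
  {"dx":4,"dy":25,"dz":-25,"rx":0,"ry":0,"rz":0},
  {"dx":4,"dy":26,"dz":-5,"rx":0,"ry":0,"rz":0},
  {"dx":4,"dy":26,"dz":0,"rx":0,"ry":0,"rz":0},
], grip=0)

```text
clock: 21.97
eef_pos: [587.6, -102.7, 133.1]
orientation: [180.0, -0.3, 0.1]
force: [0.1, -0.2, -1.0]
gripper_width: 0.122
grasp_force: 30.0
```

Call:
step_arm([
  {"dx":4,"dy":26,"dz":0,"rx":0,"ry":0,"rz":0},
  {"dx":4,"dy":26,"dz":0,"rx":0,"ry":0,"rz":0},
  {"dx":4,"dy":26,"dz":0,"rx":0,"ry":0,"rz":0},
  {"dx":4,"dy":26,"dz":0,"rx":0,"ry":0,"rz":0},
  {"dx":4,"dy":26,"dz":0,"rx":0,"ry":0,"rz":0},
  {"dx":4,"dy":26,"dz":0,"rx":0,"ry":0,"rz":0},
  {"dx":4,"dy":26,"dz":0,"rx":0,"ry":0,"rz":0},
  {"dx":4,"dy":22,"dz":0,"rx":0,"ry":0,"rz":0},
  {"dx":0,"dy":6,"dz":0,"rx":0,"ry":0,"rz":0},
  {"dx":0,"dy":0,"dz":0,"rx":0,"ry":0,"rz":0},
  {"dx":0,"dy":0,"dz":0,"rx":0,"ry":0,"rz":0},
])

```text
clock: 22.88
eef_pos: [617.9, -310.1, 129.8]
orientation: [-179.9, 0.0, 0.1]
force: [0.2, 1.2, 0.5]
gripper_width: 0.124
grasp_force: 30.0
```

```bash
python3 - <<'E'
from h import *
print(bot.observe()["gripper_width"]);bowl(("wrist",)); pins(("top",)); rel(618,-313,73,0)
E
```

```text
0.12356975430114642
wrist bowl 0.81 [195.0, 132.6, 192.8, 119.6] ((622.324462890625, -294.0381774902344), 59.89155578613281)
top pin 487.9 -25.5 17.3 59.9 12.7 83
top pin 477.2 -90.5 171.0 59.0 12.6 83
at [ 618.4 -309.   129.8] yaw 0.2 -> rz 0.2 then dx -0.4 dy 4.0 dz 56.8
```

Call:
step_arm([
  {"dx":1,"dy":4,"dz":12,"rx":0,"ry":0,"rz":0},
  {"dx":0,"dy":0,"dz":15,"rx":0,"ry":0,"rz":0},
  {"dx":0,"dy":0,"dz":15,"rx":0,"ry":0,"rz":0},
  {"dx":0,"dy":0,"dz":10,"rx":0,"ry":0,"rz":0},
  {"dx":0,"dy":0,"dz":4,"rx":0,"ry":0,"rz":0},
  {"dx":0,"dy":0,"dz":0,"rx":0,"ry":0,"rz":0},
])

```text
clock: 23.53
eef_pos: [617.8, -314.8, 71.4]
orientation: [-179.9, 0.2, 0.1]
force: [-0.3, 0.5, 0.7]
gripper_width: 0.121
grasp_force: 30.0
```

Call:
step_arm([
  {"dx":0,"dy":0,"dz":0,"rx":0,"ry":0,"rz":0},
  {"dx":0,"dy":0,"dz":0,"rx":0,"ry":0,"rz":0},
  {"dx":0,"dy":0,"dz":0,"rx":0,"ry":0,"rz":0},
  {"dx":0,"dy":0,"dz":-8,"rx":0,"ry":0,"rz":0},
  {"dx":0,"dy":0,"dz":-18,"rx":0,"ry":0,"rz":0},
  {"dx":0,"dy":0,"dz":-25,"rx":0,"ry":0,"rz":0},
  {"dx":0,"dy":0,"dz":-25,"rx":0,"ry":0,"rz":0},
  {"dx":0,"dy":0,"dz":0,"rx":0,"ry":0,"rz":0},
], grip=20)

```text
clock: 24.2
eef_pos: [622.3, -317.0, 156.6]
orientation: [179.8, -0.5, 0.0]
force: [1.9, 0.2, 1.5]
gripper_width: 0.228
grasp_force: 0.0
```

Call:
step_arm([
  {"dx":0,"dy":0,"dz":0,"rx":0,"ry":0,"rz":4.3},
  {"dx":-8,"dy":-10,"dz":0,"rx":0,"ry":0,"rz":4.3},
  {"dx":-16,"dy":-18,"dz":0,"rx":0,"ry":0,"rz":0},
  {"dx":-16,"dy":-18,"dz":0,"rx":0,"ry":0,"rz":0},
  {"dx":-16,"dy":-18,"dz":0,"rx":0,"ry":0,"rz":0},
  {"dx":-16,"dy":-18,"dz":0,"rx":0,"ry":0,"rz":0},
  {"dx":-16,"dy":-18,"dz":15,"rx":0,"ry":0,"rz":0},
  {"dx":-16,"dy":-18,"dz":15,"rx":0,"ry":0,"rz":0},
  {"dx":-16,"dy":-18,"dz":15,"rx":0,"ry":0,"rz":0},
  {"dx":-16,"dy":-18,"dz":15,"rx":0,"ry":0,"rz":0},
  {"dx":-16,"dy":-18,"dz":15,"rx":0,"ry":0,"rz":0},
  {"dx":-16,"dy":-18,"dz":15,"rx":0,"ry":0,"rz":0},
], grip=40)

```text
clock: 25.2
eef_pos: [480.1, -102.4, 59.9]
orientation: [-180.0, -0.1, -8.6]
force: [0.8, 0.7, -0.9]
gripper_width: 0.451
grasp_force: 0.0
```

Call:
step_arm([
  {"dx":-5,"dy":-9,"dz":5,"rx":0,"ry":0,"rz":0},
  {"dx":0,"dy":0,"dz":0,"rx":0,"ry":0,"rz":0},
  {"dx":0,"dy":0,"dz":0,"rx":0,"ry":0,"rz":0},
])

```text
clock: 25.45
eef_pos: [477.9, -93.9, 55.4]
orientation: [180.0, -0.1, -8.5]
force: [0.8, -1.0, 1.1]
gripper_width: 0.448
grasp_force: 0.0
```

```bash
python3 - <<'E'
from h import *
pins(("wrist",)); pins(("top",)); rel(477.1,-90.5,22,-8.6)
E
```

```text
wrist pin 626.5 -404.1 114.7 59.5 16.5 356
wrist pin 478.6 -89.4 171.9 65.8 11.3 1844
wrist pin 493.4 -23.5 20.4 59.5 17.0 1620
top pin 624.4 -288.3 2.3 59.2 11.4 69
top pin 625.7 -331.0 178.7 62.2 12.5 76
at [478.6 -95.1  55.8] yaw -8.6 -> rz -0.0 then dx -2.2 dy -4.3 dz 33.8
```

Call:
step_arm([
  {"dx":-2,"dy":-4.5,"dz":10,"rx":0,"ry":0,"rz":0},
  {"dx":0,"dy":0,"dz":13,"rx":0,"ry":0,"rz":0},
  {"dx":0,"dy":0,"dz":8,"rx":0,"ry":0,"rz":0},
  {"dx":0,"dy":0,"dz":2.5,"rx":0,"ry":0,"rz":0},
  {"dx":0,"dy":0,"dz":0,"rx":0,"ry":0,"rz":0},
])

```text
clock: 25.97
eef_pos: [475.0, -89.1, 20.5]
orientation: [180.0, 0.1, -8.6]
force: [-0.3, 0.3, -0.2]
gripper_width: 0.451
grasp_force: 0.0
```

Call:
step_arm([
  {"dx":0,"dy":0,"dz":0,"rx":0,"ry":0,"rz":0},
  {"dx":0,"dy":0,"dz":0,"rx":0,"ry":0,"rz":0},
  {"dx":0,"dy":0,"dz":0,"rx":0,"ry":0,"rz":0},
  {"dx":0,"dy":0,"dz":0,"rx":0,"ry":0,"rz":0},
  {"dx":0,"dy":0,"dz":0,"rx":0,"ry":0,"rz":0},
  {"dx":0,"dy":0,"dz":-8,"rx":0,"ry":0,"rz":0},
  {"dx":0,"dy":0,"dz":-20,"rx":0,"ry":0,"rz":-4.3},
  {"dx":0,"dy":0,"dz":-25,"rx":0,"ry":0,"rz":-4.3},
  {"dx":8,"dy":12,"dz":-25,"rx":0,"ry":0,"rz":0},
  {"dx":13,"dy":18,"dz":-25,"rx":0,"ry":0,"rz":0},
  {"dx":13,"dy":19,"dz":-10,"rx":0,"ry":0,"rz":0},
  {"dx":13,"dy":19,"dz":0,"rx":0,"ry":0,"rz":0},
], grip=0)

```text
clock: 26.97
eef_pos: [524.7, -158.0, 138.0]
orientation: [179.9, -0.3, 0.1]
force: [0.4, -0.1, -0.1]
gripper_width: 0.12
grasp_force: 30.0
```

Call:
step_arm([
  {"dx":13,"dy":19,"dz":0,"rx":0,"ry":0,"rz":0},
  {"dx":13,"dy":19,"dz":0,"rx":0,"ry":0,"rz":0},
  {"dx":13,"dy":19,"dz":0,"rx":0,"ry":0,"rz":0},
  {"dx":13,"dy":19,"dz":0,"rx":0,"ry":0,"rz":0},
  {"dx":13,"dy":19,"dz":0,"rx":0,"ry":0,"rz":0},
  {"dx":13,"dy":19,"dz":0,"rx":0,"ry":0,"rz":0},
  {"dx":13,"dy":16,"dz":0,"rx":0,"ry":0,"rz":0},
  {"dx":4,"dy":6,"dz":0,"rx":0,"ry":0,"rz":0},
  {"dx":0,"dy":0,"dz":0,"rx":0,"ry":0,"rz":0},
  {"dx":0,"dy":0,"dz":0,"rx":0,"ry":0,"rz":0},
])

```text
clock: 27.8
eef_pos: [617.0, -291.8, 134.2]
orientation: [-180.0, 0.0, 0.1]
force: [-0.4, -1.0, -0.2]
gripper_width: 0.121
grasp_force: 30.0
```

```bash
python3 - <<'E'
from h import *
print(bot.observe()["gripper_width"]);p=bowl(("wrist",)); pins(("top",)); rel(619,-294,82,0)
cv2.imwrite("pics/w6.png",p["image"][:,:,::-1])
E
```

```text
0.12126562538779528
wrist bowl 0.57 [223.1, 134.3, 193.0, 118.8] ((623.252685546875, -294.73406982421875), 59.30995559692383)
top pin 488.4 -25.5 17.2 59.9 12.8 84
at [ 617.1 -291.1  134.3] yaw 0.1 -> rz 0.1 then dx 1.9 dy 2.9 dz 52.3
```

Call:
step_arm([
  {"dx":2,"dy":3,"dz":12,"rx":0,"ry":0,"rz":0},
  {"dx":0,"dy":0,"dz":15,"rx":0,"ry":0,"rz":0},
  {"dx":0,"dy":0,"dz":13,"rx":0,"ry":0,"rz":0},
  {"dx":0,"dy":0,"dz":8,"rx":0,"ry":0,"rz":0},
  {"dx":0,"dy":0,"dz":4,"rx":0,"ry":0,"rz":0},
  {"dx":0,"dy":0,"dz":0,"rx":0,"ry":0,"rz":0},
])

```text
clock: 28.45
eef_pos: [618.6, -295.1, 80.2]
orientation: [-179.9, 0.2, 0.1]
force: [-0.6, -0.6, 0.5]
gripper_width: 0.122
grasp_force: 30.0
```

Call:
step_arm([
  {"dx":0,"dy":0,"dz":0,"rx":0,"ry":0,"rz":0},
  {"dx":0,"dy":0,"dz":0,"rx":0,"ry":0,"rz":0},
  {"dx":0,"dy":0,"dz":0,"rx":0,"ry":0,"rz":0},
  {"dx":0,"dy":0,"dz":-8,"rx":0,"ry":0,"rz":0},
  {"dx":0,"dy":0,"dz":-18,"rx":0,"ry":0,"rz":0},
  {"dx":0,"dy":0,"dz":-25,"rx":0,"ry":0,"rz":0},
  {"dx":0,"dy":0,"dz":-25,"rx":0,"ry":0,"rz":0},
  {"dx":0,"dy":0,"dz":0,"rx":0,"ry":0,"rz":-5.8},
  {"dx":0,"dy":0,"dz":0,"rx":0,"ry":0,"rz":-5.8},
  {"dx":0,"dy":0,"dz":0,"rx":0,"ry":0,"rz":-5.7},
], grip=20)

```text
clock: 29.28
eef_pos: [620.2, -296.0, 160.2]
orientation: [179.9, -0.1, 17.6]
force: [-1.1, 0.2, -0.6]
gripper_width: 0.227
grasp_force: 0.0
```

Call:
step_arm([
  {"dx":-3.8,"dy":-20,"dz":0,"rx":0,"ry":0,"rz":0},
  {"dx":-3.8,"dy":-25,"dz":0,"rx":0,"ry":0,"rz":0},
  {"dx":-3.8,"dy":-25,"dz":0,"rx":0,"ry":0,"rz":0},
  {"dx":-3.8,"dy":-25,"dz":0,"rx":0,"ry":0,"rz":0},
  {"dx":-3.8,"dy":-25,"dz":0,"rx":0,"ry":0,"rz":0},
  {"dx":-3.8,"dy":-25,"dz":15,"rx":0,"ry":0,"rz":0},
  {"dx":-3.8,"dy":-25,"dz":15,"rx":0,"ry":0,"rz":0},
  {"dx":-3.8,"dy":-25,"dz":15,"rx":0,"ry":0,"rz":0},
  {"dx":-3.8,"dy":-25,"dz":15,"rx":0,"ry":0,"rz":0},
  {"dx":-3.8,"dy":-25,"dz":15,"rx":0,"ry":0,"rz":0},
  {"dx":-3.8,"dy":-25,"dz":15,"rx":0,"ry":0,"rz":0},
  {"dx":-3.4,"dy":-25,"dz":5,"rx":0,"ry":0,"rz":0},
], grip=40)

```text
clock: 30.28
eef_pos: [487.4, -26.7, 62.6]
orientation: [-180.0, 0.0, 17.3]
force: [-0.3, 0.6, -1.1]
gripper_width: 0.456
grasp_force: 0.0
```

Call:
step_arm([
  {"dx":0,"dy":0,"dz":0,"rx":0,"ry":0,"rz":0},
  {"dx":0,"dy":0,"dz":0,"rx":0,"ry":0,"rz":0},
])

```text
clock: 30.45
eef_pos: [488.5, -26.3, 63.8]
orientation: [-180.0, -0.0, 17.5]
force: [0.3, -0.7, 0.2]
gripper_width: 0.454
grasp_force: 0.0
```

```bash
python3 - <<'E'
from h import *
pins(("wrist",)); pins(("top",)); rel(488.2,-25.5,22,17.3)
E
```

```text
wrist pin 489.0 -23.5 17.9 65.2 10.9 1700
top pin 624.4 -288.3 1.7 56.0 11.7 68
top pin 625.4 -310.7 0.8 59.1 13.4 74
top pin 621.3 -330.8 179.1 65.2 15.5 89
at [489.7 -28.4  64.1] yaw 17.3 -> rz 0.0 then dx -0.5 dy -3.2 dz 42.1
```

Call:
step_arm([
  {"dx":-0.5,"dy":-3,"dz":14,"rx":0,"ry":0,"rz":0},
  {"dx":0,"dy":0,"dz":15,"rx":0,"ry":0,"rz":0},
  {"dx":0,"dy":0,"dz":10,"rx":0,"ry":0,"rz":0},
  {"dx":0,"dy":0,"dz":3,"rx":0,"ry":0,"rz":0},
  {"dx":0,"dy":0,"dz":0,"rx":0,"ry":0,"rz":0},
])

```text
clock: 30.97
eef_pos: [487.1, -25.6, 20.8]
orientation: [180.0, 0.0, 17.3]
force: [-0.2, -0.0, -0.3]
gripper_width: 0.452
grasp_force: 0.0
```

Call:
step_arm([
  {"dx":0,"dy":0,"dz":0,"rx":0,"ry":0,"rz":0},
  {"dx":0,"dy":0,"dz":0,"rx":0,"ry":0,"rz":0},
  {"dx":0,"dy":0,"dz":0,"rx":0,"ry":0,"rz":0},
  {"dx":0,"dy":0,"dz":0,"rx":0,"ry":0,"rz":0},
  {"dx":0,"dy":0,"dz":0,"rx":0,"ry":0,"rz":0},
  {"dx":0,"dy":0,"dz":-8,"rx":0,"ry":0,"rz":0},
  {"dx":0,"dy":0,"dz":-20,"rx":0,"ry":0,"rz":5.8},
  {"dx":0,"dy":0,"dz":-25,"rx":0,"ry":0,"rz":5.8},
  {"dx":0,"dy":0,"dz":-25,"rx":0,"ry":0,"rz":5.7},
  {"dx":6,"dy":12,"dz":-25,"rx":0,"ry":0,"rz":0},
  {"dx":12,"dy":23,"dz":-10,"rx":0,"ry":0,"rz":0},
  {"dx":12,"dy":24,"dz":0,"rx":0,"ry":0,"rz":0},
], grip=0)

```text
clock: 31.97
eef_pos: [519.2, -83.6, 137.8]
orientation: [180.0, -0.3, 0.2]
force: [0.7, -0.2, -0.9]
gripper_width: 0.12
grasp_force: 30.0
```

Call:
step_arm([
  {"dx":12,"dy":24,"dz":0,"rx":0,"ry":0,"rz":0},
  {"dx":12,"dy":24,"dz":0,"rx":0,"ry":0,"rz":0},
  {"dx":12,"dy":24,"dz":0,"rx":0,"ry":0,"rz":0},
  {"dx":12,"dy":24,"dz":0,"rx":0,"ry":0,"rz":0},
  {"dx":12,"dy":24,"dz":0,"rx":0,"ry":0,"rz":0},
  {"dx":12,"dy":24,"dz":0,"rx":0,"ry":0,"rz":0},
  {"dx":12,"dy":24,"dz":0,"rx":0,"ry":0,"rz":0},
  {"dx":12,"dy":20,"dz":0,"rx":0,"ry":0,"rz":0},
  {"dx":5,"dy":8,"dz":0,"rx":0,"ry":0,"rz":0},
  {"dx":0,"dy":0,"dz":0,"rx":0,"ry":0,"rz":0},
  {"dx":0,"dy":0,"dz":0,"rx":0,"ry":0,"rz":0},
])

```text
clock: 32.88
eef_pos: [617.9, -278.6, 134.1]
orientation: [-179.9, 0.0, 0.1]
force: [0.0, -0.1, -0.3]
gripper_width: 0.123
grasp_force: 30.0
```

```bash
python3 - <<'E'
from h import *
print(bot.observe()["gripper_width"]);p=bowl(("wrist",)); rel(619,-283,83,0)
E
```

```text
0.12282445773199055
wrist bowl 0.83 [242.4, 134.1, 190.3, 115.2] ((622.160888671875, -294.8155517578125), 59.73775863647461)
at [ 617.9 -277.5  134.2] yaw 0.2 -> rz 0.2 then dx 1.1 dy 5.5 dz 51.2
```

Call:
step_arm([
  {"dx":1,"dy":5.5,"dz":12,"rx":0,"ry":0,"rz":0},
  {"dx":0,"dy":0,"dz":15,"rx":0,"ry":0,"rz":0},
  {"dx":0,"dy":0,"dz":12,"rx":0,"ry":0,"rz":0},
  {"dx":0,"dy":0,"dz":8,"rx":0,"ry":0,"rz":0},
  {"dx":0,"dy":0,"dz":3,"rx":0,"ry":0,"rz":0},
  {"dx":0,"dy":0,"dz":0,"rx":0,"ry":0,"rz":0},
  {"dx":0,"dy":0,"dz":0,"rx":0,"ry":0,"rz":0},
])

```text
clock: 33.57
eef_pos: [619.4, -285.1, 84.0]
orientation: [-180.0, 0.0, 0.1]
force: [-0.1, 0.1, 0.8]
gripper_width: 0.119
grasp_force: 30.0
```

Call:
step_arm([
  {"dx":0,"dy":0,"dz":0,"rx":0,"ry":0,"rz":0},
  {"dx":0,"dy":0,"dz":0,"rx":0,"ry":0,"rz":0},
  {"dx":0,"dy":0,"dz":0,"rx":0,"ry":0,"rz":0},
  {"dx":0,"dy":0,"dz":-8,"rx":0,"ry":0,"rz":0},
  {"dx":0,"dy":0,"dz":-18,"rx":0,"ry":0,"rz":0},
  {"dx":0,"dy":0,"dz":-25,"rx":0,"ry":0,"rz":0},
  {"dx":0,"dy":0,"dz":-25,"rx":0,"ry":0,"rz":0},
  {"dx":0,"dy":0,"dz":-30,"rx":0,"ry":0,"rz":0},
  {"dx":-10,"dy":-20,"dz":-30,"rx":0,"ry":0,"rz":0},
  {"dx":-11,"dy":-31,"dz":-30,"rx":0,"ry":0,"rz":0},
  {"dx":-11,"dy":-31,"dz":-30,"rx":0,"ry":0,"rz":0},
  {"dx":-11,"dy":-31,"dz":0,"rx":0,"ry":0,"rz":0},
], grip=20)

```text
clock: 34.57
eef_pos: [580.1, -176.3, 283.3]
orientation: [179.8, -0.6, -0.0]
force: [1.5, -0.3, 0.3]
gripper_width: 0.226
grasp_force: 0.0
```

Call:
step_arm([
  {"dx":-11,"dy":-31,"dz":0,"rx":0,"ry":0,"rz":-5.5},
  {"dx":-11,"dy":-31,"dz":0,"rx":0,"ry":0,"rz":-5.5},
  {"dx":-16,"dy":-29,"dz":0,"rx":0,"ry":0,"rz":0},
  {"dx":-16,"dy":-29,"dz":0,"rx":0,"ry":0,"rz":0},
  {"dx":-16,"dy":-29,"dz":0,"rx":0,"ry":0,"rz":0},
  {"dx":-16,"dy":-29,"dz":0,"rx":0,"ry":0,"rz":0},
  {"dx":-16,"dy":-29,"dz":0,"rx":0,"ry":0,"rz":0},
  {"dx":-16,"dy":-29,"dz":0,"rx":0,"ry":0,"rz":0},
  {"dx":-14,"dy":-29,"dz":0,"rx":0,"ry":0,"rz":0},
  {"dx":-10,"dy":-15,"dz":0,"rx":0,"ry":0,"rz":0},
  {"dx":0,"dy":0,"dz":0,"rx":0,"ry":0,"rz":0},
  {"dx":0,"dy":0,"dz":0,"rx":0,"ry":0,"rz":0},
], grip=40)

```text
clock: 35.57
eef_pos: [393.1, 75.7, 277.2]
orientation: [180.0, -0.1, 11.2]
force: [0.0, -0.4, 0.2]
gripper_width: 0.451
grasp_force: 0.0
```

```bash
python3 - <<'E'
from h import *
o=bot.observe(); print(o["clock"],o["eef_pos"],o["orientation"])
pins(("top",),58)
p=bot.grab_frame("wrist"); cv2.imwrite("pics/w7.png",p["image"][:,:,::-1])
np.savez("w7.npz",**{k:np.array(v) for k,v in p.items()})
E
```

```text
35.5667 [393.1  75.7 277.2] [180.   -0.1  11.2]
top pin 619.3 -282.7 178.6 62.6 32.5 217
top pin 617.1 -312.5 177.5 59.7 9.0 82
```

View pics/w7.png

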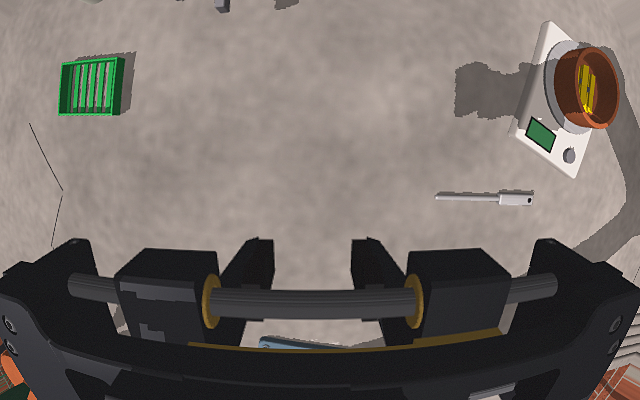

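The view shows all the pins inside the bowl on the scale (590,90) and the rod at (437–533,197). The drawer's tab is only just in view at (222,5), so I'm moving forward.

Call:
step_arm([
  {"dx":15,"dy":-4,"dz":0,"rx":0,"ry":0,"rz":0},
  {"dx":20,"dy":-4,"dz":0,"rx":0,"ry":0,"rz":0},
  {"dx":20,"dy":-4,"dz":0,"rx":0,"ry":0,"rz":0},
  {"dx":20,"dy":-4,"dz":0,"rx":0,"ry":0,"rz":0},
  {"dx":20,"dy":-4,"dz":0,"rx":0,"ry":0,"rz":0},
  {"dx":20,"dy":-4,"dz":0,"rx":0,"ry":0,"rz":0},
  {"dx":15,"dy":-4,"dz":0,"rx":0,"ry":0,"rz":0},
  {"dx":10,"dy":0,"dz":0,"rx":0,"ry":0,"rz":0},
  {"dx":0,"dy":0,"dz":0,"rx":0,"ry":0,"rz":0},
  {"dx":0,"dy":0,"dz":0,"rx":0,"ry":0,"rz":0},
])

```text
clock: 36.5
eef_pos: [525.2, 128.8, 276.0]
orientation: [180.0, 0.1, 11.0]
force: [-0.5, -0.2, -0.9]
gripper_width: 0.459
grasp_force: 0.0
```

```bash
python3 - <<'E'
from h import *
o=bot.observe(); print(o["clock"],o["eef_pos"],o["orientation"])
p=bot.grab_frame("wrist"); cv2.imwrite("pics/w8.png",cv2.resize(p["image"][:240,40:400,::-1],None,fx=2.2,fy=2.2,interpolation=cv2.INTER_CUBIC))
np.savez("w8.npz",**{k:np.array(v) for k,v in p.items()})
E
```

```text
36.5 [525.2 128.8 276. ] [180.    0.1  11. ]
```

View pics/w8.png

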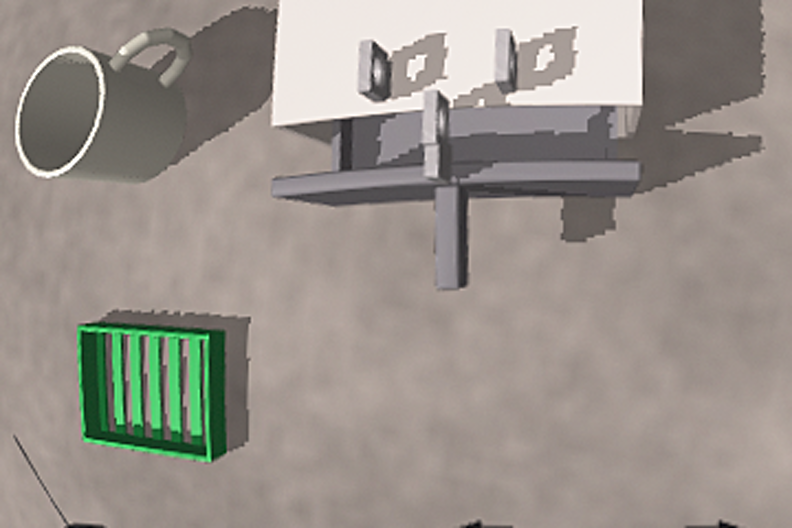

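```bash
python3 - <<'E'
from h import *
p=dict(np.load("w8.npz"))
g=lambda pts,z: unp(p,np.array(pts)/2.2+[40,0],z,True)
rc=g([(273,126),(640,103)],90); print("roof corners",rc,"len",np.linalg.norm(rc[0]-rc[1]),"yaw",np.degrees(np.arctan2(*(rc[0]-rc[1])[::-1]))-90)
fn=g([(449,287),(451,190)],86); print("fin end, root",fn,np.linalg.norm(fn[0]-fn[1]),"dir",np.degrees(np.arctan2(*(fn[1]-fn[0])[::-1])))
pn=g([(273,198),(640,185),(273,180),(640,163)],90); print("panel front L,R; back L,R",pn, np.linalg.norm(pn[0]-pn[1]),np.degrees(np.arctan2(*(pn[0]-pn[1])[::-1]))-90)
print("eyelet tops", g([(373,42),(505,31),(435,92)],120))
# roof from top cam
for n in ("top","scene"):
    q=bot.grab_frame(n); m=bot.regions_of(q,"organiser")[0]["mask"]; h=hsv(q); w=m&(h[...,2]>150)&(h[...,1]<60)
    b=max(blobs(w),key=len); rc=cv2.minAreaRect(unp(q,b,90).astype(np.float32)); print(n,rc); 
E
```

```text
roof corners [[636.  313.1]
 [668.9 138.8]] len 177.4343899468146 yaw 10.698312007516108
fin end, root [[568.7 209.7]
 [614.  216.8]] 45.88901085619073 dir 8.921248295351704
panel front L,R; back L,R [[600.1 305.9]
 [630.8 131.4]
 [609.  307.6]
 [640.9 133.4]] 177.21364647407083 9.988971401664642
eyelet tops [[673.2 256.9]
 [683.8 200.3]
 [652.9 224.1]]
top ((746.87109375, 242.57400512695312), (193.81163024902344, 180.34674072265625), 10.24819564819336)
scene ((743.5853271484375, 237.66943359375), (197.9115447998047, 182.03831481933594), 10.474944114685059)
```

The crop shows the tab from its root at (451,190) to its end at (449,287), the roof's front corners at (273,126) and (640,103), and the eyelets at (373,60), (505,50) and (435,115). That gives an organiser origin near (746,242.5) and yaw 10.4°, with the tab on its centreline. Next I'll pinch the tab.

Call:
step_arm([
  {"dx":10,"dy":-10,"dz":5,"rx":0,"ry":0,"rz":0.6},
  {"dx":16,"dy":-16,"dz":20,"rx":0,"ry":0,"rz":0},
  {"dx":17,"dy":-16,"dz":20,"rx":0,"ry":0,"rz":0},
  {"dx":17,"dy":-16,"dz":25,"rx":0,"ry":0,"rz":0},
  {"dx":14,"dy":-14,"dz":25,"rx":0,"ry":0,"rz":0},
  {"dx":0,"dy":0,"dz":25,"rx":0,"ry":0,"rz":0},
  {"dx":0,"dy":0,"dz":25,"rx":0,"ry":0,"rz":0},
  {"dx":0,"dy":0,"dz":0,"rx":0,"ry":0,"rz":0},
  {"dx":0,"dy":0,"dz":0,"rx":0,"ry":0,"rz":0},
])

```text
clock: 37.5
eef_pos: [583.8, 213.6, 130.8]
orientation: [180.0, 0.1, 10.4]
force: [-0.1, -0.3, -0.0]
gripper_width: 0.448
grasp_force: 0.0
```

```bash
python3 - <<'E'
from h import *
rel(585.7,213.1,84,10.4)
p=bot.grab_frame("wrist"); cv2.imwrite("pics/w9.png",p["image"][:,:,::-1])
print(proj(p,[[585.7,213.1,86]],True))
E
```

```text
at [583.8 213.6 130.8] yaw 10.4 -> rz 0.0 then dx 1.8 dy 0.8 dz 46.8
[[315.3 234.8]]
```

View pics/w9.png

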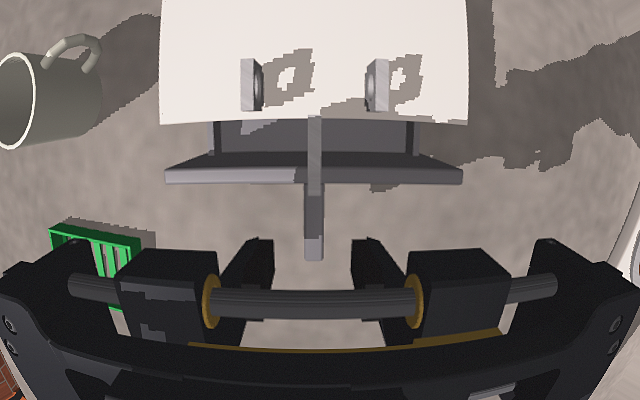

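The tab at (313,210–258) is centred between the open fingers. I'll go down, pinch and pull.

Call:
step_arm([
  {"dx":2,"dy":0.5,"dz":12,"rx":0,"ry":0,"rz":0},
  {"dx":0,"dy":0,"dz":15,"rx":0,"ry":0,"rz":0},
  {"dx":0,"dy":0,"dz":12,"rx":0,"ry":0,"rz":0},
  {"dx":0,"dy":0,"dz":7,"rx":0,"ry":0,"rz":0},
  {"dx":0,"dy":0,"dz":0,"rx":0,"ry":0,"rz":0},
])

```text
clock: 37.97
eef_pos: [586.1, 213.5, 84.1]
orientation: [180.0, 0.1, 10.4]
force: [0.2, -0.2, 0.0]
gripper_width: 0.452
grasp_force: 0.0
```

Call:
step_arm([
  {"dx":0,"dy":0,"dz":0,"rx":0,"ry":0,"rz":0},
  {"dx":0,"dy":0,"dz":0,"rx":0,"ry":0,"rz":0},
  {"dx":0,"dy":0,"dz":0,"rx":0,"ry":0,"rz":0},
  {"dx":0,"dy":0,"dz":0,"rx":0,"ry":0,"rz":0},
  {"dx":0,"dy":0,"dz":0,"rx":0,"ry":0,"rz":0},
  {"dx":-5,"dy":0,"dz":0,"rx":0,"ry":0,"rz":0},
  {"dx":-10,"dy":0,"dz":0,"rx":0,"ry":0,"rz":0},
  {"dx":-15,"dy":0,"dz":0,"rx":0,"ry":0,"rz":0},
  {"dx":-18,"dy":0,"dz":0,"rx":0,"ry":0,"rz":0},
  {"dx":-18,"dy":0,"dz":0,"rx":0,"ry":0,"rz":0},
  {"dx":-18,"dy":0,"dz":0,"rx":0,"ry":0,"rz":0},
  {"dx":-18,"dy":0,"dz":0,"rx":0,"ry":0,"rz":0},
], grip=0)

```text
clock: 38.97
eef_pos: [486.5, 195.1, 85.9]
orientation: [180.0, -0.1, 10.4]
force: [2.5, -0.6, 1.0]
gripper_width: 0.132
grasp_force: 30.0
```

Call:
step_arm([
  {"dx":-15,"dy":0,"dz":0,"rx":0,"ry":0,"rz":0},
  {"dx":-10,"dy":0,"dz":0,"rx":0,"ry":0,"rz":0},
  {"dx":-5,"dy":0,"dz":0,"rx":0,"ry":0,"rz":0},
  {"dx":0,"dy":0,"dz":0,"rx":0,"ry":0,"rz":0},
  {"dx":0,"dy":0,"dz":0,"rx":0,"ry":0,"rz":0},
])

```text
clock: 39.38
eef_pos: [456.9, 189.7, 85.9]
orientation: [180.0, 0.0, 10.4]
force: [-2.0, -2.9, 7.6]
gripper_width: 0.132
grasp_force: 30.0
```

Call:
step_arm([
  {"dx":-5,"dy":0,"dz":0,"rx":0,"ry":0,"rz":0},
  {"dx":-5,"dy":0,"dz":0,"rx":0,"ry":0,"rz":0},
  {"dx":-4,"dy":0,"dz":0,"rx":0,"ry":0,"rz":0},
  {"dx":0,"dy":0,"dz":0,"rx":0,"ry":0,"rz":0},
])

```text
clock: 39.72
eef_pos: [443.1, 187.2, 85.8]
orientation: [180.0, -0.0, 10.4]
force: [-0.6, -3.2, 10.1]
gripper_width: 0.133
grasp_force: 30.0
```

Call:
step_arm([
  {"dx":-3,"dy":0,"dz":0,"rx":0,"ry":0,"rz":0},
  {"dx":-3,"dy":0,"dz":0,"rx":0,"ry":0,"rz":0},
  {"dx":0,"dy":0,"dz":0,"rx":0,"ry":0,"rz":0},
])

```text
clock: 39.97
eef_pos: [440.7, 186.8, 85.9]
orientation: [-179.9, -0.4, 10.4]
force: [10.8, -1.0, -5.6]
gripper_width: 0.128
grasp_force: 30.0
```

Call:
step_arm([
  {"dx":1,"dy":0,"dz":0,"rx":0,"ry":0,"rz":0},
  {"dx":0,"dy":0,"dz":0,"rx":0,"ry":0,"rz":0},
  {"dx":0,"dy":0,"dz":0,"rx":0,"ry":0,"rz":0},
  {"dx":0,"dy":0,"dz":-8,"rx":0,"ry":0,"rz":0},
  {"dx":0,"dy":0,"dz":-20,"rx":0,"ry":0,"rz":0},
  {"dx":0,"dy":0,"dz":-25,"rx":0,"ry":0,"rz":5.2},
  {"dx":0,"dy":0,"dz":-25,"rx":0,"ry":0,"rz":5.2},
  {"dx":5,"dy":15,"dz":-20,"rx":0,"ry":0,"rz":0},
  {"dx":9,"dy":27,"dz":0,"rx":0,"ry":0,"rz":0},
  {"dx":9,"dy":27,"dz":0,"rx":0,"ry":0,"rz":0},
  {"dx":9,"dy":27,"dz":0,"rx":0,"ry":0,"rz":0},
  {"dx":9,"dy":27,"dz":0,"rx":0,"ry":0,"rz":0},
], grip=40)

```text
clock: 40.97
eef_pos: [479.2, 62.7, 184.0]
orientation: [-180.0, -0.0, 0.1]
force: [0.7, 0.2, 0.3]
gripper_width: 0.454
grasp_force: 0.0
```

Call:
step_arm([
  {"dx":9,"dy":27,"dz":0,"rx":0,"ry":0,"rz":0},
  {"dx":9,"dy":27,"dz":0,"rx":0,"ry":0,"rz":0},
  {"dx":9,"dy":27,"dz":0,"rx":0,"ry":0,"rz":0},
  {"dx":9,"dy":27,"dz":0,"rx":0,"ry":0,"rz":0},
  {"dx":9,"dy":27,"dz":0,"rx":0,"ry":0,"rz":0},
  {"dx":9,"dy":27,"dz":0,"rx":0,"ry":0,"rz":0},
  {"dx":9,"dy":27,"dz":0,"rx":0,"ry":0,"rz":0},
  {"dx":9,"dy":27,"dz":0,"rx":0,"ry":0,"rz":0},
  {"dx":9,"dy":27,"dz":0,"rx":0,"ry":0,"rz":0},
  {"dx":9,"dy":27,"dz":0,"rx":0,"ry":0,"rz":0},
  {"dx":9,"dy":27,"dz":0,"rx":0,"ry":0,"rz":0},
  {"dx":9,"dy":27,"dz":0,"rx":0,"ry":0,"rz":0},
])

```text
clock: 41.97
eef_pos: [587.6, -260.9, 183.7]
orientation: [-179.9, 0.0, 0.1]
force: [0.1, -0.4, 0.5]
gripper_width: 0.454
grasp_force: 0.0
```

Call:
step_arm([
  {"dx":9,"dy":27,"dz":0,"rx":0,"ry":0,"rz":0},
  {"dx":9,"dy":27,"dz":10,"rx":0,"ry":0,"rz":0},
  {"dx":6,"dy":20,"dz":10,"rx":0,"ry":0,"rz":0},
  {"dx":0,"dy":0,"dz":10,"rx":0,"ry":0,"rz":0},
  {"dx":0,"dy":0,"dz":0,"rx":0,"ry":0,"rz":0},
  {"dx":0,"dy":0,"dz":0,"rx":0,"ry":0,"rz":0},
])

```text
clock: 42.47
eef_pos: [611.3, -332.3, 152.8]
orientation: [-179.9, 0.1, 0.1]
force: [0.3, -0.3, 0.1]
gripper_width: 0.454
grasp_force: 0.0
```

```bash
python3 - <<'E'
from h import *
p=bowl(("top","wrist")); rel(619.5,-350.5,82,0); pins(("top",),58)
cv2.imwrite("pics/w10.png",p["image"][:,:,::-1])
q=bot.grab_frame("top"); print([(d["box"],d["p"]) for d in bot.search_frame(q,"drawer")]); print(proj(q,[[579.8,212,12],[440,187,86]]))
E
```

```text
top bowl 0.97 [416.9, 167.6, 44.9, 40.7] ((611.4428100585938, -285.633544921875), 63.50106430053711)
wrist bowl 0.41 [0.0, 222.4, 14.6, 54.3] ((570.26416015625, 16.65186309814453), 40.32078170776367)
at [ 612.4 -332.9  154.4] yaw 0.1 -> rz 0.1 then dx 7.1 dy 17.6 dz 72.4
top pin 620.6 -283.4 0.0 65.3 35.0 235
[([241.5, 175.1, 63.5, 82.5], 0.78)]
[[270.6 203.5]
 [276.1 250.7]]
```

View pics/w10.png

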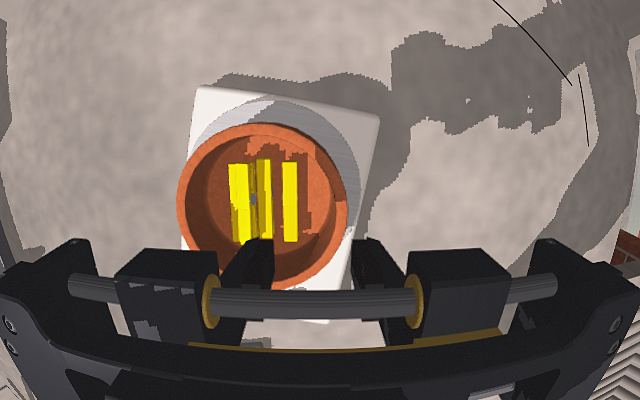

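The view shows four pins flat in the bowl, at x 230–298 px, with space at the -y rim for the inner finger. Gripping the rim.

Call:
step_arm([
  {"dx":3,"dy":8,"dz":0,"rx":0,"ry":0,"rz":0},
  {"dx":4,"dy":9.5,"dz":10,"rx":0,"ry":0,"rz":0},
  {"dx":0,"dy":0,"dz":15,"rx":0,"ry":0,"rz":0},
  {"dx":0,"dy":0,"dz":17,"rx":0,"ry":0,"rz":0},
  {"dx":0,"dy":0,"dz":15,"rx":0,"ry":0,"rz":0},
  {"dx":0,"dy":0,"dz":10,"rx":0,"ry":0,"rz":0},
  {"dx":0,"dy":0,"dz":4,"rx":0,"ry":0,"rz":0},
  {"dx":0,"dy":0,"dz":0,"rx":0,"ry":0,"rz":0},
], grip=30)

```text
clock: 43.48
eef_pos: [617.9, -351.2, 80.5]
orientation: [-179.9, 0.1, 0.1]
force: [-1.2, 1.0, 0.6]
gripper_width: 0.341
grasp_force: 0.0
```

Call:
step_arm([
  {"dx":0,"dy":0,"dz":0,"rx":0,"ry":0,"rz":0},
  {"dx":0,"dy":0,"dz":0,"rx":0,"ry":0,"rz":0},
  {"dx":0,"dy":0,"dz":0,"rx":0,"ry":0,"rz":0},
  {"dx":0,"dy":0,"dz":0,"rx":0,"ry":0,"rz":0},
  {"dx":0,"dy":0,"dz":0,"rx":0,"ry":0,"rz":0},
  {"dx":0,"dy":0,"dz":0,"rx":0,"ry":0,"rz":0},
], grip=0)

```text
clock: 43.98
eef_pos: [619.0, -351.6, 83.4]
orientation: [180.0, -0.0, 0.1]
force: [-2.4, 1.4, 5.2]
gripper_width: 0.096
grasp_force: 29.6
```

Call:
step_arm([
  {"dx":0,"dy":0,"dz":-6,"rx":0,"ry":0,"rz":0},
  {"dx":0,"dy":0,"dz":-10,"rx":0,"ry":0,"rz":0},
  {"dx":0,"dy":0,"dz":-12,"rx":0,"ry":0,"rz":0},
  {"dx":0,"dy":0,"dz":-12,"rx":0,"ry":0,"rz":0},
  {"dx":0,"dy":-5,"dz":-12,"rx":0,"ry":0,"rz":0},
  {"dx":-1,"dy":-12,"dz":-12,"rx":0,"ry":0,"rz":0},
  {"dx":-1,"dy":-18,"dz":-6,"rx":0,"ry":0,"rz":0},
  {"dx":-1,"dy":-22,"dz":0,"rx":0,"ry":0,"rz":0},
  {"dx":-1,"dy":-22,"dz":0,"rx":0,"ry":0,"rz":0},
  {"dx":-1,"dy":-22,"dz":0,"rx":0,"ry":0,"rz":0},
  {"dx":-1,"dy":-22,"dz":0,"rx":0,"ry":0,"rz":0},
  {"dx":-1,"dy":-22,"dz":0,"rx":0,"ry":0,"rz":0},
])

```text
clock: 44.98
eef_pos: [611.6, -204.2, 153.5]
orientation: [-180.0, -0.0, 0.1]
force: [0.3, 0.4, -2.2]
gripper_width: 0.089
grasp_force: 30.9
```

Call:
step_arm([
  {"dx":-1.5,"dy":-22,"dz":0,"rx":0,"ry":0,"rz":0},
  {"dx":-1.5,"dy":-22,"dz":0,"rx":0,"ry":0,"rz":0},
  {"dx":-1.5,"dy":-22,"dz":0,"rx":0,"ry":0,"rz":0},
  {"dx":-1.5,"dy":-22,"dz":0,"rx":0,"ry":0,"rz":0},
  {"dx":-1.5,"dy":-22,"dz":0,"rx":0,"ry":0,"rz":0},
  {"dx":-1.5,"dy":-22,"dz":0,"rx":0,"ry":0,"rz":0},
  {"dx":-1.5,"dy":-22,"dz":0,"rx":0,"ry":0,"rz":0},
  {"dx":-1.5,"dy":-22,"dz":0,"rx":0,"ry":0,"rz":0},
  {"dx":-1.5,"dy":-22,"dz":0,"rx":0,"ry":0,"rz":0},
  {"dx":-1.5,"dy":-22,"dz":0,"rx":0,"ry":0,"rz":0},
  {"dx":-1.5,"dy":-22,"dz":0,"rx":0,"ry":0,"rz":0},
  {"dx":-1.5,"dy":-22,"dz":0,"rx":0,"ry":0,"rz":0},
])

```text
clock: 45.98
eef_pos: [592.7, 59.5, 153.5]
orientation: [-180.0, -0.0, 0.1]
force: [-0.3, 0.6, -1.8]
gripper_width: 0.088
grasp_force: 30.9
```

Call:
step_arm([
  {"dx":-1,"dy":-20,"dz":0,"rx":0,"ry":0,"rz":-2.6},
  {"dx":-1,"dy":-20,"dz":0,"rx":0,"ry":0,"rz":-2.6},
  {"dx":0,"dy":-16,"dz":0,"rx":0,"ry":0,"rz":-2.6},
  {"dx":0,"dy":-12,"dz":0,"rx":0,"ry":0,"rz":-2.5},
  {"dx":0,"dy":-6,"dz":0,"rx":0,"ry":0,"rz":0},
  {"dx":0,"dy":0,"dz":0,"rx":0,"ry":0,"rz":0},
  {"dx":0,"dy":0,"dz":0,"rx":0,"ry":0,"rz":0},
])

```text
clock: 46.57
eef_pos: [586.3, 130.0, 152.2]
orientation: [180.0, 0.0, 10.3]
force: [0.2, -0.3, -2.0]
gripper_width: 0.089
grasp_force: 30.9
```

```bash
python3 - <<'E'
from h import *
o=bot.observe(); print(o["clock"],o["gripper_width"],o["grasp_force"])
p=bowl(("top","wrist"),155); rel(590.1,155.9,57,10.4)
cv2.imwrite("pics/w11.png",p["image"][:,:,::-1])
E
```

```text
46.5667 0.0885809301043766 30.941881357866805
top bowl 0.57 [377.0, 251.4, 55.0, 14.6] ((418.8572082519531, -155.79075622558594), 73.95587921142578)
wrist bowl 0.81 [96.3, 130.4, 227.9, 211.0] ((586.1824951171875, 183.13873291015625), 61.891849517822266)
at [586.5 129.4 152.3] yaw 10.2 -> rz -0.2 then dx 8.3 dy -25.4 dz 95.3
```

View pics/w11.png

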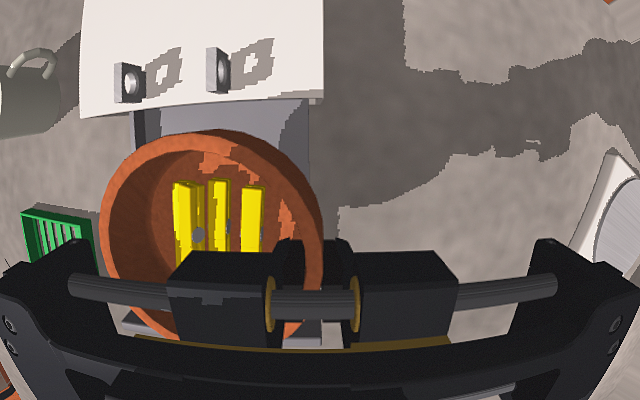

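The view shows the bowl level with its pins at (170–265,220), coming in over the open drawer, with the roof eyelets at (128,82) and (217,70). Lining up and lowering.

Call:
step_arm([
  {"dx":2,"dy":-6,"dz":0,"rx":0,"ry":0,"rz":-0.2},
  {"dx":3,"dy":-10,"dz":0,"rx":0,"ry":0,"rz":0},
  {"dx":3,"dy":-9.5,"dz":0,"rx":0,"ry":0,"rz":0},
  {"dx":0,"dy":0,"dz":8,"rx":0,"ry":0,"rz":0},
  {"dx":0,"dy":0,"dz":14,"rx":0,"ry":0,"rz":0},
  {"dx":0,"dy":0,"dz":15,"rx":0,"ry":0,"rz":0},
  {"dx":0,"dy":0,"dz":15,"rx":0,"ry":0,"rz":0},
  {"dx":0,"dy":0,"dz":14,"rx":0,"ry":0,"rz":0},
  {"dx":0,"dy":0,"dz":10,"rx":0,"ry":0,"rz":0},
  {"dx":0,"dy":0,"dz":5,"rx":0,"ry":0,"rz":0},
  {"dx":0,"dy":0,"dz":0,"rx":0,"ry":0,"rz":0},
])

```text
clock: 47.68
eef_pos: [588.7, 157.4, 70.0]
orientation: [180.0, 0.1, 10.6]
force: [0.3, -0.6, -2.9]
gripper_width: 0.086
grasp_force: 30.9
```

Call:
step_arm([
  {"dx":0,"dy":0,"dz":5,"rx":0,"ry":0,"rz":0},
  {"dx":0,"dy":0,"dz":4,"rx":0,"ry":0,"rz":0},
  {"dx":0,"dy":0,"dz":3,"rx":0,"ry":0,"rz":0},
  {"dx":0,"dy":0,"dz":0,"rx":0,"ry":0,"rz":0},
  {"dx":0,"dy":0,"dz":0,"rx":0,"ry":0,"rz":0},
])

```text
clock: 48.1
eef_pos: [590.1, 157.4, 59.9]
orientation: [-180.0, -0.1, 10.5]
force: [0.8, -1.0, 0.4]
gripper_width: 0.088
grasp_force: 31.1
```

Call:
step_arm([
  {"dx":0,"dy":0,"dz":1,"rx":0,"ry":0,"rz":0},
  {"dx":0,"dy":0,"dz":0,"rx":0,"ry":0,"rz":0},
  {"dx":0,"dy":0,"dz":0,"rx":0,"ry":0,"rz":0},
])

```text
clock: 48.35
eef_pos: [590.0, 157.1, 58.8]
orientation: [180.0, -0.1, 10.5]
force: [0.0, -2.6, 2.9]
gripper_width: 0.088
grasp_force: 31.3
```

Call:
step_arm([
  {"dx":0,"dy":0,"dz":0,"rx":0,"ry":0,"rz":0},
  {"dx":0,"dy":0,"dz":0,"rx":0,"ry":0,"rz":0},
  {"dx":0,"dy":0,"dz":0,"rx":0,"ry":0,"rz":0},
  {"dx":0,"dy":0,"dz":0,"rx":0,"ry":0,"rz":0},
  {"dx":0,"dy":0,"dz":-5,"rx":0,"ry":0,"rz":0},
  {"dx":0,"dy":0,"dz":-12,"rx":0,"ry":0,"rz":0},
  {"dx":0,"dy":0,"dz":-20,"rx":0,"ry":0,"rz":0},
  {"dx":0,"dy":0,"dz":-25,"rx":0,"ry":0,"rz":0},
  {"dx":0,"dy":0,"dz":-25,"rx":0,"ry":0,"rz":0},
  {"dx":0,"dy":0,"dz":-25,"rx":0,"ry":0,"rz":0},
  {"dx":-20,"dy":0,"dz":-25,"rx":0,"ry":0,"rz":0},
  {"dx":-25,"dy":0,"dz":-25,"rx":0,"ry":0,"rz":0},
], grip=30)

```text
clock: 49.35
eef_pos: [546.0, 149.5, 222.7]
orientation: [-180.0, -0.1, 10.5]
force: [0.6, 0.4, 0.6]
gripper_width: 0.341
grasp_force: 0.0
```

Call:
step_arm([
  {"dx":-25,"dy":0,"dz":0,"rx":0,"ry":0,"rz":0},
  {"dx":-30,"dy":0,"dz":0,"rx":0,"ry":0,"rz":0},
  {"dx":-25,"dy":0,"dz":0,"rx":0,"ry":0,"rz":0},
  {"dx":-15,"dy":0,"dz":0,"rx":0,"ry":0,"rz":0},
  {"dx":0,"dy":0,"dz":0,"rx":0,"ry":0,"rz":0},
  {"dx":0,"dy":0,"dz":0,"rx":0,"ry":0,"rz":0},
])

```text
clock: 49.85
eef_pos: [452.1, 131.9, 221.5]
orientation: [180.0, -0.1, 10.6]
force: [1.5, -0.8, -0.6]
gripper_width: 0.344
grasp_force: 0.0
```

```bash
python3 - <<'E'
from h import *
O=np.array([746,242.5]);a=np.radians(10.4);M=np.array([[np.cos(a),np.sin(a)],[-np.sin(a),np.cos(a)]])
for n in ("wrist","top"):
    p=bot.grab_frame(n); f=n=="wrist"
    for r in bot.regions_of(p,"bowl")[:1]:
        c=cv2.minEnclosingCircle(unp(p,cv2.convexHull(np.argwhere(r["mask"])[:,::-1].astype(np.int32))[:,0],62,f).astype(np.float32)); print(n,r["p"],c,"local from place",M@(np.array(c[0])-O)+[169,0])
    for b in blobs(yellow(p),25): 
        q=bar(unp(p,b,32,f)); print("pin",q[0],q[1:],len(b))
    if f: cv2.imwrite("pics/w12.png",p["image"][:,:,::-1]); np.savez("w12.npz",**{k:np.array(v) for k,v in p.items()})
pull=O+M.T@[-310.4,0]; print(pull); rel(*pull,84,10.4)
E
```

```text
wrist 0.61 ((583.8575439453125, 210.67251586914062), 61.864437103271484) local from place [ 3.8 -2. ]
pin [583.6 223.5] (np.float64(4.3623842532076935), np.float64(66.35870254506057), np.float64(35.96011737757854)) 1796
pin [584.4 192.7] (np.float64(5.229715130432169), np.float64(63.00555199438872), np.float64(12.215549891324901)) 670
top 0.83 ((582.9735717773438, 209.8748016357422), 61.08079147338867) local from place [ 2.8 -2.7]
pin [585.2 221.9] (np.float64(3.2982360981210377), np.float64(61.11492450620615), np.float64(34.10524458041148)) 233
pin [585.3 192.2] (np.float64(5.902537503928613), np.float64(60.90110811873797), np.float64(14.186764778964067)) 95
[440.7 186.5]
at [453.  132.1 220.6] yaw 10.5 -> rz 0.1 then dx -2.2 dy -55.7 dz 136.6
```

View pics/w12.png

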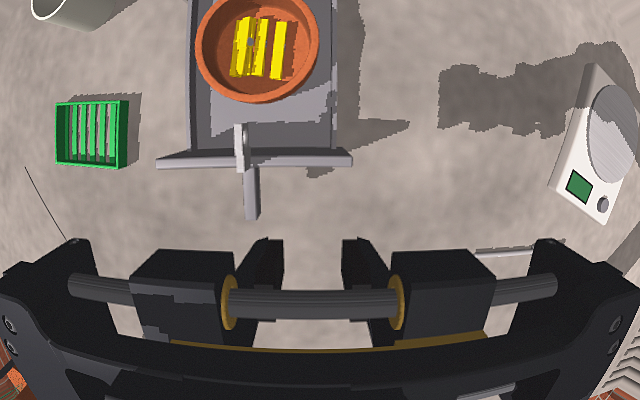

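The view shows the bowl upright in the drawer with all four pins (258,48), about 4 mm from the marked place, and the tab at (251,165–218). Pinching it to shut the drawer.

Call:
step_arm([
  {"dx":0,"dy":-12,"dz":0,"rx":0,"ry":0,"rz":0},
  {"dx":0,"dy":-16,"dz":15,"rx":0,"ry":0,"rz":0},
  {"dx":-1,"dy":-16,"dz":20,"rx":0,"ry":0,"rz":0},
  {"dx":-1,"dy":-12,"dz":25,"rx":0,"ry":0,"rz":0},
  {"dx":0,"dy":0,"dz":25,"rx":0,"ry":0,"rz":0},
  {"dx":0,"dy":0,"dz":25,"rx":0,"ry":0,"rz":0},
  {"dx":0,"dy":0,"dz":15,"rx":0,"ry":0,"rz":0},
  {"dx":0,"dy":0,"dz":8,"rx":0,"ry":0,"rz":0},
  {"dx":0,"dy":0,"dz":3.5,"rx":0,"ry":0,"rz":0},
  {"dx":0,"dy":0,"dz":0,"rx":0,"ry":0,"rz":0},
], grip=40)

```text
clock: 50.88
eef_pos: [439.9, 186.6, 83.5]
orientation: [180.0, 0.0, 10.5]
force: [0.4, 0.5, 1.4]
gripper_width: 0.455
grasp_force: 0.0
```

Call:
step_arm([
  {"dx":0,"dy":0,"dz":0,"rx":0,"ry":0,"rz":0},
  {"dx":0,"dy":0,"dz":0,"rx":0,"ry":0,"rz":0},
  {"dx":0,"dy":0,"dz":0,"rx":0,"ry":0,"rz":0},
  {"dx":0,"dy":0,"dz":0,"rx":0,"ry":0,"rz":0},
  {"dx":0,"dy":0,"dz":0,"rx":0,"ry":0,"rz":0},
  {"dx":0,"dy":0,"dz":0,"rx":0,"ry":0,"rz":0},
], grip=0)

```text
clock: 51.38
eef_pos: [440.0, 186.6, 84.4]
orientation: [-180.0, -0.1, 10.5]
force: [-1.0, 0.1, 6.0]
gripper_width: 0.136
grasp_force: 30.0
```

Call:
step_arm([
  {"dx":2,"dy":0,"dz":0,"rx":0,"ry":0,"rz":0},
  {"dx":4,"dy":0,"dz":0,"rx":0,"ry":0,"rz":0},
  {"dx":6,"dy":0,"dz":0,"rx":0,"ry":0,"rz":0},
  {"dx":8,"dy":0,"dz":0,"rx":0,"ry":0,"rz":0},
  {"dx":10,"dy":0,"dz":0,"rx":0,"ry":0,"rz":0},
  {"dx":10,"dy":0,"dz":0,"rx":0,"ry":0,"rz":0},
  {"dx":10,"dy":0,"dz":0,"rx":0,"ry":0,"rz":0},
  {"dx":10,"dy":0,"dz":0,"rx":0,"ry":0,"rz":0},
  {"dx":10,"dy":0,"dz":0,"rx":0,"ry":0,"rz":0},
  {"dx":10,"dy":0,"dz":0,"rx":0,"ry":0,"rz":0},
  {"dx":10,"dy":0,"dz":0,"rx":0,"ry":0,"rz":0},
  {"dx":10,"dy":0,"dz":0,"rx":0,"ry":0,"rz":0},
])

```text
clock: 52.38
eef_pos: [538.5, 204.6, 84.4]
orientation: [180.0, -0.0, 10.5]
force: [-1.9, -0.7, 7.0]
gripper_width: 0.135
grasp_force: 30.0
```

Call:
step_arm([
  {"dx":10,"dy":0,"dz":0,"rx":0,"ry":0,"rz":0},
  {"dx":10,"dy":0,"dz":0,"rx":0,"ry":0,"rz":0},
  {"dx":10,"dy":0,"dz":0,"rx":0,"ry":0,"rz":0},
  {"dx":10,"dy":0,"dz":0,"rx":0,"ry":0,"rz":0},
  {"dx":10,"dy":0,"dz":0,"rx":0,"ry":0,"rz":0},
  {"dx":8,"dy":0,"dz":0,"rx":0,"ry":0,"rz":0},
  {"dx":6,"dy":0,"dz":0,"rx":0,"ry":0,"rz":0},
  {"dx":4,"dy":0,"dz":0,"rx":0,"ry":0,"rz":0},
  {"dx":3,"dy":0,"dz":0,"rx":0,"ry":0,"rz":0},
  {"dx":2,"dy":0,"dz":0,"rx":0,"ry":0,"rz":0},
  {"dx":0,"dy":0,"dz":0,"rx":0,"ry":0,"rz":0},
])

```text
clock: 53.3
eef_pos: [610.7, 217.8, 84.5]
orientation: [180.0, -0.1, 10.5]
force: [1.6, -1.3, 6.0]
gripper_width: 0.135
grasp_force: 30.0
```

Call:
step_arm([
  {"dx":2,"dy":0,"dz":0,"rx":0,"ry":0,"rz":0},
  {"dx":1,"dy":0,"dz":0,"rx":0,"ry":0,"rz":0},
  {"dx":0,"dy":0,"dz":0,"rx":0,"ry":0,"rz":0},
])

```text
clock: 53.55
eef_pos: [612.3, 218.1, 84.5]
orientation: [179.9, 0.1, 10.5]
force: [-3.7, -1.6, 9.2]
gripper_width: 0.136
grasp_force: 30.0
```

Call:
step_arm([
  {"dx":1.5,"dy":0,"dz":0,"rx":0,"ry":0,"rz":0},
  {"dx":1,"dy":0,"dz":0,"rx":0,"ry":0,"rz":0},
  {"dx":0,"dy":0,"dz":0,"rx":0,"ry":0,"rz":0},
  {"dx":0,"dy":0,"dz":0,"rx":0,"ry":0,"rz":0},
])

```text
clock: 53.88
eef_pos: [612.3, 218.1, 84.4]
orientation: [179.9, 0.4, 10.5]
force: [-11.6, -5.2, 16.3]
gripper_width: 0.132
grasp_force: 30.0
```

Call:
step_arm([
  {"dx":0,"dy":0,"dz":0,"rx":0,"ry":0,"rz":0},
  {"dx":0,"dy":0,"dz":0,"rx":0,"ry":0,"rz":0},
  {"dx":0,"dy":0,"dz":0,"rx":0,"ry":0,"rz":0},
  {"dx":0,"dy":0,"dz":-8,"rx":0,"ry":0,"rz":0},
  {"dx":0,"dy":0,"dz":-20,"rx":0,"ry":0,"rz":0},
  {"dx":0,"dy":0,"dz":-25,"rx":0,"ry":0,"rz":0},
  {"dx":-10,"dy":0,"dz":-25,"rx":0,"ry":0,"rz":0},
  {"dx":-20,"dy":0,"dz":-25,"rx":0,"ry":0,"rz":0},
  {"dx":-20,"dy":0,"dz":-25,"rx":0,"ry":0,"rz":0},
  {"dx":0,"dy":0,"dz":0,"rx":0,"ry":0,"rz":0},
  {"dx":0,"dy":0,"dz":0,"rx":0,"ry":0,"rz":0},
], grip=40)

```text
clock: 54.8
eef_pos: [566.5, 210.4, 213.8]
orientation: [-180.0, -0.2, 10.6]
force: [0.8, -0.4, 0.2]
gripper_width: 0.456
grasp_force: 0.0
```

```bash
python3 - <<'E'
from h import *
p=bot.grab_frame("wrist"); print(bot.observe()["eef_pos"])
O=np.array([746,242.5]);a=np.radians(10.4);M=np.array([[np.cos(a),np.sin(a)],[-np.sin(a),np.cos(a)]])
# view normal crop of eyelets, 4x
c=proj(p,np.r_[O+M.T@[-95,0],108],True)[0]; u,v=int(c[0]),int(c[1]); print(u,v)
u0=max(u-90,0);v0=max(v-60,0)
np.savez("w13.npz",u0=u0,v0=v0,**{k:np.array(x) for k,x in p.items()})
cv2.imwrite("pics/w13.png",cv2.resize(p["image"][v0:v0+130,u0:u0+180,::-1],None,fx=4.4,fy=4.4,interpolation=cv2.INTER_CUBIC)); print(u0,v0)
for n in("top","scene","wrist"):
    q=p if n=="wrist" else bot.grab_frame(n)
    for r in bot.regions_of(q,"rod")[:2]:
        b=max(blobs(r["mask"],3),key=len); s=unp(q,b,8,n=="wrist"); print(n,"rod",round(r["p"],2),r["box"],bar(s),s.min(0),s.max(0))
E
```

```text
[566.4 210.  212.3]
315 95
225 35
top rod 0.65 [394.5, 252.5, 36.3, 8.4] (array([ 416.9, -228.2]), np.float64(99.4034772474077), np.float64(111.61179682522751), np.float64(18.82793699827537)) [ 406.3 -272.2] [ 430.  -162.4]
wrist rod 0.37 [500.8, 322.3, 7.5, 3.9] (array([ 401.1, -128.6]), np.float64(95.27759128884367), np.float64(22.32232377618983), np.float64(9.61738454725412)) [ 396.3 -139.6] [ 406.3 -117.2]
```

View pics/w13.png

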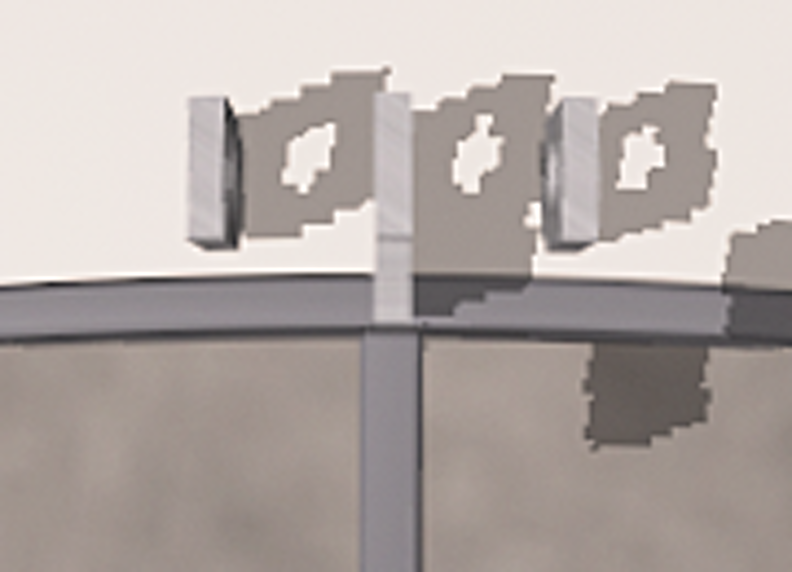

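The crop shows the drawer shut, with the tops of the three eyelets in line at (208,169), (394,166) and (580,168). From here I measure by numbers only.

```bash
python3 - <<'E'
from h import *
p=dict(np.load("w13.npz")); g=lambda pts,z: unp(p,np.array(pts)/4.4+[225,35],z,True)
e=g([(208,169),(394,166),(580,168)],120); print(e); print("spacing",np.linalg.norm(e[0]-e[2]),"yaw",np.degrees(np.arctan2(*(e[0]-e[2])[::-1]))-90)
x=g([(208,97),(208,240),(394,95),(394,238)],120); print("len",np.linalg.norm(x[0]-x[1]),np.linalg.norm(x[2]-x[3]))
O=np.array([746,242.5]);a=np.radians(10.4);M=np.array([[np.cos(a),np.sin(a)],[-np.sin(a),np.cos(a)]]); print("local",(e-O)@M.T)
rel(440,-240,240,99.5)
E
```

```text
[[662.1 258.1]
 [667.5 228.8]
 [673.3 199.6]]
spacing 59.543859346133964 yaw 10.900427156307245
len 23.840321444167177 23.714955170445126
local [[-79.8  30.5]
 [-79.6   0.7]
 [-79.2 -29.1]]
at [565.9 209.8 210.6] yaw 10.5 -> rz -89.0 then dx -422.9 dy -198.4 dz -29.4
```

Call:
step_arm([
  {"dx":0,"dy":0,"dz":-15,"rx":0,"ry":0,"rz":-6},
  {"dx":0,"dy":0,"dz":-10,"rx":0,"ry":0,"rz":-7},
  {"dx":0,"dy":0,"dz":0,"rx":0,"ry":0,"rz":-7},
  {"dx":0,"dy":0,"dz":0,"rx":0,"ry":0,"rz":-7},
  {"dx":0,"dy":0,"dz":0,"rx":0,"ry":0,"rz":-7},
  {"dx":0,"dy":0,"dz":0,"rx":0,"ry":0,"rz":-7},
  {"dx":0,"dy":0,"dz":0,"rx":0,"ry":0,"rz":-7},
  {"dx":0,"dy":0,"dz":0,"rx":0,"ry":0,"rz":-7},
  {"dx":0,"dy":0,"dz":0,"rx":0,"ry":0,"rz":-7},
  {"dx":0,"dy":0,"dz":0,"rx":0,"ry":0,"rz":-7},
  {"dx":0,"dy":0,"dz":0,"rx":0,"ry":0,"rz":-7},
  {"dx":0,"dy":0,"dz":0,"rx":0,"ry":0,"rz":-7},
])

```text
clock: 56.1
eef_pos: [566.1, 209.9, 236.0]
orientation: [-179.9, -0.0, 93.9]
force: [0.0, -0.4, -0.6]
gripper_width: 0.452
grasp_force: 0.0
```

Call:
step_arm([
  {"dx":-12,"dy":-5,"dz":0,"rx":0,"ry":0,"rz":-6},
  {"dx":-24,"dy":-10.7,"dz":0,"rx":0,"ry":0,"rz":0},
  {"dx":-24,"dy":-10.7,"dz":0,"rx":0,"ry":0,"rz":0},
  {"dx":-24,"dy":-10.7,"dz":0,"rx":0,"ry":0,"rz":0},
  {"dx":-24,"dy":-10.7,"dz":0,"rx":0,"ry":0,"rz":0},
  {"dx":-24,"dy":-10.7,"dz":0,"rx":0,"ry":0,"rz":0},
  {"dx":-24,"dy":-10.7,"dz":0,"rx":0,"ry":0,"rz":0},
  {"dx":-24,"dy":-10.7,"dz":0,"rx":0,"ry":0,"rz":0},
  {"dx":-24,"dy":-10.7,"dz":0,"rx":0,"ry":0,"rz":0},
  {"dx":-24,"dy":-10.7,"dz":0,"rx":0,"ry":0,"rz":0},
  {"dx":-24,"dy":-10.7,"dz":0,"rx":0,"ry":0,"rz":0},
  {"dx":-24,"dy":-10.7,"dz":0,"rx":0,"ry":0,"rz":0},
])

```text
clock: 57.1
eef_pos: [489.1, -83.4, 236.4]
orientation: [-180.0, -0.0, 99.5]
force: [1.0, -0.1, 1.0]
gripper_width: 0.456
grasp_force: 0.0
```

Call:
step_arm([
  {"dx":-24,"dy":-10.7,"dz":0,"rx":0,"ry":0,"rz":0},
  {"dx":-24,"dy":-10.7,"dz":0,"rx":0,"ry":0,"rz":0},
  {"dx":-24,"dy":-10.7,"dz":0,"rx":0,"ry":0,"rz":0},
  {"dx":-24,"dy":-10.7,"dz":0,"rx":0,"ry":0,"rz":0},
  {"dx":-24,"dy":-10.7,"dz":10,"rx":0,"ry":0,"rz":0},
  {"dx":-24,"dy":-10.7,"dz":10,"rx":0,"ry":0,"rz":0},
  {"dx":-24,"dy":-10.7,"dz":10,"rx":0,"ry":0,"rz":0},
  {"dx":-24,"dy":-10.7,"dz":10,"rx":0,"ry":0,"rz":0},
  {"dx":-12,"dy":-5,"dz":0,"rx":0,"ry":0,"rz":0},
  {"dx":0,"dy":0,"dz":0,"rx":0,"ry":0,"rz":0},
  {"dx":0,"dy":0,"dz":0,"rx":0,"ry":0,"rz":0},
])

```text
clock: 58.02
eef_pos: [434.5, -297.8, 197.0]
orientation: [180.0, -0.0, 99.5]
force: [0.2, 1.1, 1.3]
gripper_width: 0.45
grasp_force: 0.0
```

```bash
python3 - <<'E'
from h import *
o=bot.observe(); print(o["clock"],o["eef_pos"],o["orientation"])
p=bot.grab_frame("wrist"); np.savez("w14.npz",**{k:np.array(x) for k,x in p.items()})
print("expected px tip, root, back",proj(p,[[400,-118,8],[418,-205,10],[428,-274,14]],True).tolist())
for r in bot.regions_of(p,"rod")[:3]:
    b=max(blobs(r["mask"],3),key=len); s=unp(p,b,10,True); print("rod",round(r["p"],2),r["box"],bar(s),s.min(0),s.max(0))
    # width profile along the axis
    m,ang,_,_=bar(s); a=np.radians(ang); t=(s-m)@[np.cos(a),np.sin(a)]; w=(s-m)@[-np.sin(a),np.cos(a)]
    for k in np.arange(np.floor(t.min()/10)*10,t.max(),10):
        i=(t>=k)&(t<k+10)
        if i.any(): print(int(k),round(w[i].min(),1),round(w[i].max(),1),end=" | ")
    print()
E
```

```text
58.0167 [ 434.5 -297.8  197. ] [180.   -0.   99.5]
expected px tip, root, back [[307.46543043226995, 11.991260919586352], [310.69483848891065, 94.5980653401752], [309.13902332225535, 163.59663746963318]]
rod 0.97 [300.4, 0.0, 12.3, 161.2] (array([ 414.1, -208.1]), np.float64(100.15332690063522), np.float64(171.79705974366283), np.float64(18.17678721028684)) [ 392.3 -275. ] [ 433.3 -104.8]
-70 -8.1 8.2 | -60 -8.2 8.2 | -50 -8.3 8.0 | -40 -8.4 8.8 | -30 -8.5 8.7 | -20 -8.6 9.5 | -10 -8.7 8.4 | 0 -7.7 8.2 | 10 -2.9 3.1 | 20 -3.0 4.0 | 30 -3.1 3.9 | 40 -3.2 3.8 | 50 -3.3 3.7 | 60 -3.4 2.7 | 70 -4.5 3.6 | 80 -3.5 3.5 | 90 -3.7 3.4 | 100 -3.7 3.4 |
```

Call:
step_arm([
  {"dx":10,"dy":-1,"dz":10,"rx":0,"ry":0,"rz":-0.6},
  {"dx":18,"dy":-1,"dz":20,"rx":0,"ry":0,"rz":0},
  {"dx":20,"dy":-1,"dz":25,"rx":0,"ry":0,"rz":0},
  {"dx":18,"dy":-1,"dz":25,"rx":0,"ry":0,"rz":0},
  {"dx":13,"dy":0,"dz":25,"rx":0,"ry":0,"rz":0},
  {"dx":0,"dy":0,"dz":25,"rx":0,"ry":0,"rz":0},
  {"dx":0,"dy":0,"dz":20,"rx":0,"ry":0,"rz":0},
  {"dx":0,"dy":0,"dz":0,"rx":0,"ry":0,"rz":0},
  {"dx":0,"dy":0,"dz":0,"rx":0,"ry":0,"rz":0},
], grip=40)

```text
clock: 58.87
eef_pos: [416.6, -219.7, 47.0]
orientation: [-180.0, -0.1, 100.3]
force: [-0.2, -0.2, 0.4]
gripper_width: 0.453
grasp_force: 0.0
```

```bash
python3 - <<'E'
from h import *
rel(416.4,-220.9,21.5,100.1)
p=bot.grab_frame("wrist")
for r in bot.regions_of(p,"rod")[:1]:
    b=max(blobs(r["mask"],3),key=len); s=unp(p,b,8,True); print("rod",round(r["p"],2),r["box"],bar(s))
    i=(s[:,1]<-125)&(s[:,1]>-190)
    for y in (-180,-160,-140): k=abs(s[:,1]-y)<5; print(y,s[k].mean(0))
E
```

```text
at [ 416.6 -219.7   47. ] yaw 100.3 -> rz 0.2 then dx -1.1 dy -0.4 dz 25.5
rod 0.8 [296.9, 24.2, 30.9, 295.8] (array([ 409.9, -184.1]), np.float64(100.35361891347779), np.float64(155.38730193787455), np.float64(19.976649240922875))
-180 [ 409.3 -180. ]
-160 [ 405.6 -160. ]
-140 [ 401.9 -140. ]
```

Call:
step_arm([
  {"dx":-1,"dy":0,"dz":8,"rx":0,"ry":0,"rz":0},
  {"dx":0,"dy":0,"dz":10,"rx":0,"ry":0,"rz":0},
  {"dx":0,"dy":0,"dz":6,"rx":0,"ry":0,"rz":0},
  {"dx":0,"dy":0,"dz":1.5,"rx":0,"ry":0,"rz":0},
  {"dx":0,"dy":0,"dz":0,"rx":0,"ry":0,"rz":0},
  {"dx":0,"dy":0,"dz":0,"rx":0,"ry":0,"rz":0},
])

```text
clock: 59.47
eef_pos: [416.3, -222.2, 21.2]
orientation: [-180.0, -0.0, 100.1]
force: [0.3, 0.5, -0.7]
gripper_width: 0.459
grasp_force: 0.0
```

Call:
step_arm([
  {"dx":0,"dy":0,"dz":0,"rx":0,"ry":0,"rz":0},
  {"dx":0,"dy":0,"dz":0,"rx":0,"ry":0,"rz":0},
  {"dx":0,"dy":0,"dz":0,"rx":0,"ry":0,"rz":0},
  {"dx":0,"dy":0,"dz":0,"rx":0,"ry":0,"rz":0},
  {"dx":0,"dy":0,"dz":0,"rx":0,"ry":0,"rz":0},
  {"dx":0,"dy":0,"dz":0,"rx":0,"ry":0,"rz":0},
], grip=0)

```text
clock: 59.97
eef_pos: [416.5, -222.3, 21.6]
orientation: [180.0, 0.0, 100.1]
force: [-0.8, -0.3, 2.5]
gripper_width: 0.2
grasp_force: 30.0
```

Call:
step_arm([
  {"dx":0,"dy":0,"dz":-6,"rx":0,"ry":0,"rz":0},
  {"dx":0,"dy":0,"dz":-15,"rx":0,"ry":0,"rz":0},
  {"dx":0,"dy":0,"dz":-20,"rx":0,"ry":0,"rz":0},
  {"dx":0,"dy":0,"dz":-22,"rx":0,"ry":0,"rz":0},
  {"dx":0,"dy":0,"dz":-22,"rx":0,"ry":0,"rz":0},
  {"dx":0,"dy":0,"dz":-22,"rx":0,"ry":0,"rz":0},
  {"dx":0,"dy":0,"dz":-22,"rx":0,"ry":0,"rz":0},
  {"dx":0,"dy":0,"dz":0,"rx":0,"ry":0,"rz":0},
  {"dx":0,"dy":0,"dz":0,"rx":0,"ry":0,"rz":0},
])

```text
clock: 60.72
eef_pos: [416.7, -222.7, 151.2]
orientation: [179.9, 0.1, 100.1]
force: [-0.0, -0.5, -1.3]
gripper_width: 0.201
grasp_force: 30.0
```

```bash
python3 - <<'E'
from h import *
o=bot.observe(); print(o["eef_pos"],o["orientation"],o["gripper_width"]); e=o["eef_pos"]; z=e[2]-14
p=bot.grab_frame("wrist")
for r in bot.regions_of(p,"rod")[:1]:
    b=max(blobs(r["mask"],3),key=len); s=unp(p,b,z,True)
    a=np.radians(o["orientation"][2]); X=np.array([np.cos(a),np.sin(a)]);Y=np.array([np.sin(a),-np.cos(a)])
    t=(s-e[:2])@X; w=(s-e[:2])@Y; print(round(r["p"],2),"tip ahead of TCP",t.max(),"tmin",t.min())
    for k in range(10,140,10):
        i=(t>=k)&(t<k+10)
        if i.any(): print(k,round(w[i].min(),1),round(w[i].max(),1),end=" | ")
print()
E
```

```text
[ 416.7 -222.7  151.2] [179.9   0.1 100.1] 0.20129593786286337
0.78 tip ahead of TCP 126.26487717608947 tmin -16.377786453126536
10 -8.4 9.4 | 20 -3.4 4.3 | 30 -3.3 4.2 | 40 -3.3 4.2 | 50 -3.2 4.1 | 60 -3.6 4.1 | 70 -3.6 4.0 | 80 -3.6 4.0 | 90 -3.6 4.0 | 100 -3.6 4.0 | 110 -3.7 4.4 | 120 -3.7 4.0 |
```

Call:
step_arm([
  {"dx":6,"dy":9,"dz":0,"rx":0,"ry":0,"rz":-0.4},
  {"dx":11.5,"dy":18.3,"dz":0,"rx":0,"ry":0,"rz":0},
  {"dx":11.5,"dy":18.3,"dz":0,"rx":0,"ry":0,"rz":0},
  {"dx":11.5,"dy":18.3,"dz":0,"rx":0,"ry":0,"rz":0},
  {"dx":11.5,"dy":18.3,"dz":0,"rx":0,"ry":0,"rz":0},
  {"dx":11.5,"dy":18.3,"dz":0,"rx":0,"ry":0,"rz":0},
  {"dx":11.5,"dy":18.3,"dz":0,"rx":0,"ry":0,"rz":0},
  {"dx":11.5,"dy":18.3,"dz":0,"rx":0,"ry":0,"rz":0},
  {"dx":11.5,"dy":18.3,"dz":0,"rx":0,"ry":0,"rz":0},
  {"dx":11.5,"dy":18.3,"dz":0,"rx":0,"ry":0,"rz":0},
  {"dx":11.5,"dy":18.3,"dz":0,"rx":0,"ry":0,"rz":0},
  {"dx":11.5,"dy":18.3,"dz":0,"rx":0,"ry":0,"rz":0},
])

```text
clock: 61.82
eef_pos: [599.2, -51.4, 148.8]
orientation: [-179.9, -0.1, 100.6]
force: [0.5, -0.6, -2.2]
gripper_width: 0.198
grasp_force: 30.0
```

Call:
step_arm([
  {"dx":11.5,"dy":18.3,"dz":4,"rx":0,"ry":0,"rz":0},
  {"dx":11.5,"dy":18.3,"dz":6,"rx":0,"ry":0,"rz":0},
  {"dx":11.5,"dy":18.3,"dz":6,"rx":0,"ry":0,"rz":0},
  {"dx":11.5,"dy":18.3,"dz":6,"rx":0,"ry":0,"rz":0},
  {"dx":11.5,"dy":18.3,"dz":4,"rx":0,"ry":0,"rz":0},
  {"dx":11,"dy":16,"dz":2,"rx":0,"ry":0,"rz":0},
  {"dx":8,"dy":9,"dz":0,"rx":0,"ry":0,"rz":0},
  {"dx":0,"dy":0,"dz":0,"rx":0,"ry":0,"rz":0},
  {"dx":0,"dy":0,"dz":0,"rx":0,"ry":0,"rz":0},
  {"dx":0,"dy":0,"dz":0,"rx":0,"ry":0,"rz":0},
])

```text
clock: 62.65
eef_pos: [698.6, 41.9, 121.9]
orientation: [-179.9, 0.1, 100.5]
force: [-0.1, -0.5, -0.9]
gripper_width: 0.2
grasp_force: 30.0
```

```bash
python3 - <<'E'
from h import *
o=bot.observe(); print(o["clock"],o["eef_pos"],o["orientation"],o["gripper_width"]); e=o["eef_pos"]; z=e[2]-14.3
rel(702,43,122.5,100.5)
p=bot.grab_frame("wrist"); cv2.imwrite("pics/w15.png",p["image"][:,:,::-1]); np.savez("w15.npz",**{k:np.array(x) for k,x in p.items()})
a=np.radians(o["orientation"][2]); X=np.array([np.cos(a),np.sin(a)]);Y=np.array([np.sin(a),-np.cos(a)])
for r in bot.regions_of(p,"rod")[:1]:
    b=max(blobs(r["mask"],3),key=len); s=unp(p,b,z,True)
    t=(s-e[:2])@X; w=(s-e[:2])@Y; print(round(r["p"],2),r["box"],"tip ahead",t.max())
    for k in range(20,140,20):
        i=(t>=k)&(t<k+10)
        if i.any(): print(k,round(w[i].min(),1),round(w[i].max(),1),end=" | ")
print()
E=np.array([667.6,228.8])
print("eye_mid in tool frame", (E-e[:2])@X,(E-e[:2])@Y)
# expected pixels of plates' top corners
c=[np.r_[E+X*yy+Y*xx,120] for yy in (-33,-27,-3,3,27,33) for xx in (-12,12)]
print(np.round(proj(p,c,True)).reshape(6,4))
for th in ("eye_mid","organiser"):
    print(th,[(np.round(d["box"]),round(d["p"],2)) for d in bot.search_frame(p,th)[:3]])
E
```

```text
62.65 [698.6  41.9 121.9] [-179.9    0.1  100.5] 0.19975173356446466
at [698.6  41.9 121.9] yaw 100.5 -> rz 0.0 then dx 0.4 dy 3.5 dz -0.6
0.91 [297.1, 2.4, 32.6, 340.0] tip ahead 126.38222035574981
20 -3.9 4.3 | 40 -3.8 4.1 | 60 -4.1 4.0 | 80 -3.7 4.0 | 100 -3.7 3.9 | 120 -3.8 4.0 | 
eye_mid in tool frame 189.38075076245323 3.5950969078580353
[[ 292.  -64.  347.  -64.]
 [ 292.  -74.  346.  -73.]
 [ 293. -109.  345. -109.]
 [ 294. -117.  344. -116.]
 [ 295. -145.  342. -144.]
 [ 295. -151.  342. -150.]]
eye_mid [(array([270.,   0., 307., 101.]), 0.81)]
organiser [(array([271.,   2., 306.,  97.]), 0.74)]
```

Call:
step_arm([
  {"dx":0,"dy":0,"dz":-10,"rx":0,"ry":0,"rz":0},
  {"dx":0,"dy":0,"dz":-20,"rx":0,"ry":0,"rz":0},
  {"dx":0,"dy":0,"dz":-20,"rx":0,"ry":0,"rz":0},
  {"dx":0,"dy":0,"dz":-20,"rx":0,"ry":0,"rz":0},
  {"dx":0,"dy":0,"dz":-20,"rx":0,"ry":0,"rz":0},
  {"dx":0,"dy":0,"dz":-10,"rx":0,"ry":0,"rz":0},
  {"dx":0,"dy":0,"dz":0,"rx":0,"ry":0,"rz":0},
  {"dx":0,"dy":0,"dz":0,"rx":0,"ry":0,"rz":0},
])

```text
clock: 63.52
eef_pos: [699.4, 42.8, 222.6]
orientation: [180.0, 0.0, 100.5]
force: [-0.1, 0.8, -1.8]
gripper_width: 0.197
grasp_force: 30.0
```

```bash
cat > ey.py <<'E'
from h import *
def prof(p,tag,E=np.array([667.6,228.8]),yaw=10.6):
    a=np.radians(yaw); M=np.array([[np.cos(a),-np.sin(a)],[np.sin(a),np.cos(a)]])
    g=cv2.cvtColor(p["image"],cv2.COLOR_RGB2GRAY)
    def strip(xs,ys,z):
        X,Y=np.meshgrid(xs,ys); W=np.c_[(np.c_[X.ravel(),Y.ravel()]@M.T+E),np.full(X.size,z)]
        q=proj(p,W,True).astype(np.float32); return cv2.remap(g,q[:,0].reshape(X.shape),q[:,1].reshape(X.shape),cv2.INTER_LINEAR)
    print(tag)
    for y0 in (30,0,-30):
        I=strip(np.arange(-8,8.1,1),np.arange(y0-8,y0+9,1),120).mean(1); print(" y",y0,"along y",I.astype(int))
        I=strip(np.arange(-20,21,1),np.arange(y0-2,y0+2.1,.5),120).mean(0); print(" y",y0,"along x -20..20",I.astype(int))
E
python3 - <<'E'
from ey import *
prof(dict(np.load("w13.npz")),"yaw10 view")
o=bot.observe(); print(o["eef_pos"],o["orientation"],o["gripper_width"])
p=bot.grab_frame("wrist"); np.savez("w16.npz",**{k:np.array(x) for k,x in p.items()}); prof(p,"yaw100 view")
E
```

```text
yaw10 view
 y 30 along y [152 153 139  79  92 103 177 195 192 193 192 199 231 233 233 233 233]
 y 30 along x -20..20 [139 128  82 199 238 234 234 157 107 165 196 196 196 195 192 188 189 190
 191 192 193 192 193 192 191 190 189 190 191 193 194 193 186 230 234 233
 232 233 233 232 232]
 y 0 along y [151 152 152 152 151 152 188 193 193 193 194 191 171 165 160 159 159]
 y 0 along x -20..20 [185 186 182 186 184 185 189 189 165 175 196 197 197 195 193 192 191 193
 193 194 195 194 194 194 192 191 190 190 191 192 195 194 194 223 226 224
 206 224 233 232 232]
 y -30 along y [196 194 167 151 150 156 188 192 191 191 193 188 147 156 129 147 169]
 y -30 along x -20..20 [136 118 122 225 236 234 228 175 117 177 196 195 195 194 190 189 190 190
 191 193 193 193 193 191 191 189 189 189 190 191 193 192 191 236 233 232
 232 232 232 231 232]
[699.4  42.8 222.6] [180.    0.  100.5] 0.19721508641621757
yaw100 view
 y 30 along y [0 0 0 0 0 0 0 0 0 0 0 0 0 0 0 0 0]
 y 30 along x -20..20 [0 0 0 0 0 0 0 0 0 0 0 0 0 0 0 0 0 0 0 0 0 0 0 0 0 0 0 0 0 0 0 0 0 0 0 0 0
 0 0 0 0]
 y 0 along y [0 0 0 0 0 0 0 0 0 0 0 0 0 0 0 0 0]
 y 0 along x -20..20 [0 0 0 0 0 0 0 0 0 0 0 0 0 0 0 0 0 0 0 0 0 0 0 0 0 0 0 0 0 0 0 0 0 0 0 0 0
 0 0 0 0]
 y -30 along y [135 140 146 144 131 133 168 176 181 182 187 196  95   0   0   0   0]
 y -30 along x -20..20 [147 139 137 129  87  64  91 142 148 198 206 207 184 179 180 190 206 201
 177 160 147 142 146 164 194 193 192 193 194 194 195 196 185 149 144 145
 144 145 200 199 219]
```

Call:
step_arm([
  {"dx":0,"dy":1.5,"dz":10,"rx":0,"ry":0,"rz":0},
  {"dx":0,"dy":1.9,"dz":20,"rx":0,"ry":0,"rz":0},
  {"dx":0,"dy":0,"dz":20,"rx":0,"ry":0,"rz":0},
  {"dx":0,"dy":0,"dz":20,"rx":0,"ry":0,"rz":0},
  {"dx":0,"dy":0,"dz":20,"rx":0,"ry":0,"rz":0},
  {"dx":0,"dy":0,"dz":10,"rx":0,"ry":0,"rz":0},
  {"dx":0,"dy":0,"dz":0,"rx":0,"ry":0,"rz":0},
  {"dx":0,"dy":0,"dz":0,"rx":0,"ry":0,"rz":0},
  {"dx":0,"dy":0,"dz":0,"rx":0,"ry":0,"rz":0},
])

```text
clock: 64.32
eef_pos: [703.4, 43.9, 123.2]
orientation: [179.9, -0.0, 100.5]
force: [-0.4, -0.2, -0.4]
gripper_width: 0.203
grasp_force: 30.0
```

```bash
cat > al.py <<'E'
from h import *
P=[];A=[]
for i in range(5):
    bot.grab_frame("top"); o=bot.observe(); P.append(o["eef_pos"]);A.append(o["orientation"])
P=np.array(P); e=P.mean(0); y=np.mean([a[2] for a in A]); print("mean",e.round(2),"std",P.std(0).round(2),"yaw %.2f"%y,np.array(A)[:,:2].mean(0),o["gripper_width"],o["force"])
a=np.radians(y); X=np.array([np.cos(a),np.sin(a)]);Y=np.array([np.sin(a),-np.cos(a)]); d=np.array([668.1,228.9])-e[:2]
print("eye_mid ahead %.1f, lateral %.2f, dz to go %.2f"%(d@X,d@Y,e[2]-122.4))
E
python3 al.py
```

```text
mean [703.5  43.8 123.6] std [0.1 0.1 0.1] yaw 100.54 [179.9   0. ] 0.2007669746337076 [-0.  -0.6 -0.7]
eye_mid ahead 188.5, lateral -0.94, dz to go 1.18
```

Call:
step_arm([
  {"dx":0,"dy":-1.1,"dz":1.2,"rx":0,"ry":0,"rz":0},
  {"dx":5,"dy":0,"dz":0,"rx":0,"ry":0,"rz":0},
  {"dx":6,"dy":0,"dz":0,"rx":0,"ry":0,"rz":0},
  {"dx":6,"dy":0,"dz":0,"rx":0,"ry":0,"rz":0},
  {"dx":4,"dy":0,"dz":0,"rx":0,"ry":0,"rz":0},
  {"dx":0,"dy":0,"dz":0,"rx":0,"ry":0,"rz":0},
  {"dx":0,"dy":0,"dz":0,"rx":0,"ry":0,"rz":0},
])

```text
clock: 65.15
eef_pos: [697.8, 64.8, 121.2]
orientation: [-180.0, -0.0, 100.6]
force: [-0.1, 0.4, -1.4]
gripper_width: 0.203
grasp_force: 30.0
```

```bash
python3 al.py
```

```text
mean [697.9  63.7 121.1] std [0.  0.2 0. ] yaw 100.53 [-180.    0.] 0.19623824497979112 [-0.1  0.2 -1.4]
eye_mid ahead 167.8, lateral 0.88, dz to go -1.28
```

Call:
step_arm([
  {"dx":0,"dy":0.4,"dz":-0.8,"rx":0,"ry":0,"rz":0},
  {"dx":4,"dy":0,"dz":0,"rx":0,"ry":0,"rz":0},
  {"dx":4,"dy":0,"dz":0,"rx":0,"ry":0,"rz":0},
  {"dx":4,"dy":0,"dz":0,"rx":0,"ry":0,"rz":0},
  {"dx":4,"dy":0,"dz":0,"rx":0,"ry":0,"rz":0},
  {"dx":0,"dy":0,"dz":0,"rx":0,"ry":0,"rz":0},
  {"dx":0,"dy":0,"dz":0,"rx":0,"ry":0,"rz":0},
])

```text
clock: 65.98
eef_pos: [695.2, 80.6, 122.0]
orientation: [-180.0, -0.0, 100.6]
force: [-0.5, -0.8, -0.8]
gripper_width: 0.199
grasp_force: 30.0
```

```bash
python3 al.py; python3 - <<'E'
from h import *
o=bot.observe(); e=o["eef_pos"]; p=bot.grab_frame("wrist"); a=np.radians(o["orientation"][2]); X=np.array([np.cos(a),np.sin(a)])
for r in bot.regions_of(p,"rod")[:1]:
    b=max(blobs(r["mask"],3),key=len); s=unp(p,b,e[2]-14.4,True); t=(s-e[:2])@X; print(r["p"],"visible tip ahead",t.max())
    h=proj(p,np.r_[e[:2]+X*17,e[2]-14],True); print("root px",h, "box",r["box"])
E
```

```text
mean [695.4  79.6 121.9] std [0.  0.2 0. ] yaw 100.54 [-180.    0.] 0.20403695045857112 [ 0.1  1.6 -1.2]
eye_mid ahead 151.7, lateral 0.51, dz to go -0.48
0.77 visible tip ahead 121.82119258284284
root px [[311.1 230.5]] box [296.2, 13.1, 33.4, 330.1]
```

Call:
step_arm([
  {"dx":0,"dy":0.3,"dz":-0.4,"rx":0,"ry":0,"rz":0},
  {"dx":5,"dy":0,"dz":0,"rx":0,"ry":0,"rz":0},
  {"dx":5,"dy":0,"dz":0,"rx":0,"ry":0,"rz":0},
  {"dx":5,"dy":0,"dz":0,"rx":0,"ry":0,"rz":0},
  {"dx":5,"dy":0,"dz":0,"rx":0,"ry":0,"rz":0},
  {"dx":5,"dy":0,"dz":0,"rx":0,"ry":0,"rz":0},
  {"dx":5,"dy":0,"dz":0,"rx":0,"ry":0,"rz":0},
  {"dx":0,"dy":0,"dz":0,"rx":0,"ry":0,"rz":0},
  {"dx":0,"dy":0,"dz":0,"rx":0,"ry":0,"rz":0},
])

```text
clock: 67.08
eef_pos: [690.0, 110.0, 122.4]
orientation: [-180.0, -0.0, 100.6]
force: [-0.7, 0.3, -0.6]
gripper_width: 0.199
grasp_force: 30.0
```

```bash
python3 al.py
```

```text
mean [690.2 109.  122.3] std [0.  0.2 0. ] yaw 100.53 [-36.   0.] 0.19952469552100222 [ 0.1 -0.2 -0.3]
eye_mid ahead 121.9, lateral 0.18, dz to go -0.08
```

Call:
step_arm([
  {"dx":5,"dy":0,"dz":0,"rx":0,"ry":0,"rz":0},
  {"dx":6,"dy":0,"dz":0,"rx":0,"ry":0,"rz":0},
  {"dx":6,"dy":0,"dz":0,"rx":0,"ry":0,"rz":0},
  {"dx":6,"dy":0,"dz":0,"rx":0,"ry":0,"rz":0},
  {"dx":6,"dy":0,"dz":0,"rx":0,"ry":0,"rz":0},
  {"dx":6,"dy":0,"dz":0,"rx":0,"ry":0,"rz":0},
  {"dx":0,"dy":0,"dz":0,"rx":0,"ry":0,"rz":0},
  {"dx":0,"dy":0,"dz":0,"rx":0,"ry":0,"rz":0},
])

```text
clock: 68.0
eef_pos: [683.5, 144.5, 122.4]
orientation: [-180.0, -0.0, 100.6]
force: [-0.1, -1.3, -1.3]
gripper_width: 0.201
grasp_force: 30.0
```

Call:
step_arm([
  {"dx":6,"dy":0,"dz":0,"rx":0,"ry":0,"rz":0},
  {"dx":6,"dy":0,"dz":0,"rx":0,"ry":0,"rz":0},
  {"dx":6,"dy":0,"dz":0,"rx":0,"ry":0,"rz":0},
  {"dx":6,"dy":0,"dz":0,"rx":0,"ry":0,"rz":0},
  {"dx":4,"dy":0,"dz":0,"rx":0,"ry":0,"rz":0},
  {"dx":3,"dy":0,"dz":0,"rx":0,"ry":0,"rz":0},
  {"dx":0,"dy":0,"dz":0,"rx":0,"ry":0,"rz":0},
  {"dx":0,"dy":0,"dz":0,"rx":0,"ry":0,"rz":0},
])

```text
clock: 68.67
eef_pos: [678.0, 174.4, 122.3]
orientation: [-180.0, 0.0, 100.6]
force: [-0.6, 0.3, -1.2]
gripper_width: 0.206
grasp_force: 30.0
```

```bash
python3 al.py; python3 - <<'E'
from h import *
o=bot.observe(); e=o["eef_pos"]; p=bot.grab_frame("wrist"); a=np.radians(o["orientation"][2]); X=np.array([np.cos(a),np.sin(a)]);Y=np.array([np.sin(a),-np.cos(a)])
for r in bot.regions_of(p,"rod")[:2]:
  for b in blobs(r["mask"],8):
    s=unp(p,b,e[2]-14.4,True); t=(s-e[:2])@X; w=(s-e[:2])@Y; print(round(r["p"],2),"ahead",t.min(),t.max(),"lat at far end",w[t>t.max()-8].mean())
E
```

```text
mean [678.2 173.8 122.3] std [0.  0.1 0. ] yaw 100.52 [-180.    0.] 0.20320108153702254 [ 0.4 -0.9 -2.2]
eye_mid ahead 56.0, lateral 0.17, dz to go -0.08
0.84 ahead 91.60216138792353 127.00883546310448 lat at far end 0.24258965954509332
0.84 ahead 58.6035653295089 84.20936288216359 lat at far end 0.15624548625976145
0.84 ahead 27.24951778864878 51.6828116975849 lat at far end 0.28598431548038933
0.84 ahead -17.233552034202344 18.61538770593544 lat at far end 0.5611454224532866
0.84 ahead -56.795461126579376 -36.71806830965586 lat at far end 0.47206577719612136
```

Call:
step_arm([
  {"dx":0,"dy":0,"dz":1.5,"rx":0,"ry":0,"rz":0},
  {"dx":0,"dy":0,"dz":1,"rx":0,"ry":0,"rz":0},
  {"dx":0,"dy":0,"dz":0,"rx":0,"ry":0,"rz":0},
  {"dx":0,"dy":0,"dz":0,"rx":0,"ry":0,"rz":0},
])

```text
clock: 69.35
eef_pos: [678.0, 174.3, 119.7]
orientation: [-180.0, 0.0, 100.5]
force: [-0.5, 0.1, -1.3]
gripper_width: 0.203
grasp_force: 30.0
```

Call:
step_arm([
  {"dx":0,"dy":0,"dz":0,"rx":0,"ry":0,"rz":0},
  {"dx":0,"dy":0,"dz":0,"rx":0,"ry":0,"rz":0},
  {"dx":0,"dy":0,"dz":0,"rx":0,"ry":0,"rz":0},
  {"dx":0,"dy":0,"dz":0,"rx":0,"ry":0,"rz":0},
  {"dx":0,"dy":0,"dz":-4,"rx":0,"ry":0,"rz":0},
  {"dx":0,"dy":0,"dz":-10,"rx":0,"ry":0,"rz":0},
  {"dx":0,"dy":0,"dz":-20,"rx":0,"ry":0,"rz":0},
  {"dx":0,"dy":0,"dz":-25,"rx":0,"ry":0,"rz":0},
  {"dx":-15,"dy":0,"dz":-25,"rx":0,"ry":0,"rz":0},
  {"dx":-20,"dy":0,"dz":-20,"rx":0,"ry":0,"rz":0},
  {"dx":-10,"dy":0,"dz":0,"rx":0,"ry":0,"rz":0},
  {"dx":0,"dy":0,"dz":0,"rx":0,"ry":0,"rz":0},
], grip=45)

```text
clock: 70.35
eef_pos: [688.0, 126.5, 225.7]
orientation: [179.8, 0.1, 100.3]
force: [0.2, -1.6, -0.5]
gripper_width: 0.514
grasp_force: 0.0
```

```bash
python3 - <<'E'
from h import *
o=bot.observe(); print(o["clock"],o["eef_pos"],o["gripper_width"],o["force"]); a=np.radians(100.55); X=np.array([np.cos(a),np.sin(a)]);Y=np.array([np.sin(a),-np.cos(a)]); E=np.array([668.1,228.9])
p=bot.grab_frame("wrist")
for r in bot.regions_of(p,"rod")[:1]:
  for b in blobs(r["mask"],8):
    s=unp(p,b,106,True)-E; t=s@X; w=s@Y; print(round(r["p"],2),"y %.1f..%.1f"%(t.min(),t.max()),"x %.1f..%.1f mean %.1f"%(w.min(),w.max(),w.mean()),len(b))
for n in ("top","scene"):
    q=bot.grab_frame(n)
    for th in ("rod","drawer","bowl"): print(n,th,[(np.round(d["box"]).tolist(),round(d["p"],2)) for d in bot.search_frame(q,th)[:2]])
    print(len(blobs(yellow(q),10)),"yellow; tip/back px",proj(q,np.c_[[E+X*71,E-X*109],[112,100]]).round(0).tolist())
    M=-Y  # drawer face
E
```

```text
70.35 [688.  126.5 225.7] 0.513637462483537 [ 0.2 -1.6 -0.5]
top rod [([238.0, 164.0, 43.0, 12.0], 0.45)]
top drawer [([233.0, 166.0, 49.0, 30.0], 0.97)]
top bowl []
0 yellow; tip/back px [[235.0, 173.0], [299.0, 162.0]]
scene rod [([369.0, 180.0, 10.0, 28.0], 0.49), ([356.0, 172.0, 30.0, 51.0], 0.37)]
scene drawer [([358.0, 169.0, 24.0, 45.0], 0.95)]
scene bowl [([357.0, 172.0, 26.0, 41.0], 0.48)]
0 yellow; tip/back px [[393.0, 158.0], [370.0, 201.0]]
```

Call:
step_arm([
  {"dx":-15,"dy":0,"dz":-15,"rx":0,"ry":0,"rz":0},
  {"dx":-25,"dy":0,"dz":-20,"rx":0,"ry":0,"rz":0},
  {"dx":-25,"dy":0,"dz":-20,"rx":0,"ry":0,"rz":0},
  {"dx":-20,"dy":0,"dz":-15,"rx":0,"ry":0,"rz":0},
  {"dx":0,"dy":0,"dz":0,"rx":0,"ry":0,"rz":0},
  {"dx":0,"dy":0,"dz":0,"rx":0,"ry":0,"rz":0},
])

```text
clock: 71.35
eef_pos: [702.4, 45.4, 294.4]
orientation: [179.9, 0.0, 100.4]
force: [0.7, 1.0, -0.6]
gripper_width: 0.509
grasp_force: 0.0
```

```bash
python3 - <<'E'
from h import *
o=bot.observe(); print(o["clock"],o["eef_pos"],o["gripper_width"]); a=np.radians(100.55); X=np.array([np.cos(a),np.sin(a)]);Y=np.array([np.sin(a),-np.cos(a)]); E=np.array([668.1,228.9])
for n in ("wrist","top","scene"):
  p=bot.grab_frame(n); f=n=="wrist"
  for r in bot.regions_of(p,"rod")[:1]:
   for b in blobs(r["mask"],6):
    s=unp(p,b,106,f)-E; t=s@X; w=s@Y; print(n,round(r["p"],2),"y %.1f..%.1f"%(t.min(),t.max()),"x mean %.1f (near -y) %.1f (far) %.1f"%(w.mean(),w[t<t.min()+10].mean(),w[t>t.max()-10].mean()),len(b))
  if f:
   for th in ("drawer","eye_mid"): print([(np.round(d["box"]).tolist(),round(d["p"],2)) for d in bot.search_frame(p,th)[:1]])
   g=cv2.cvtColor(p["image"],cv2.COLOR_RGB2GRAY)
   for t in (-100,-60,-45,-36,-15,15,40,60,68,76): # cross profile of brightness at the rod's height
    q=proj(p,np.array([np.r_[E+X*t+Y*k,106] for k in range(-14,15,2)]),True).astype(np.float32); print(t,cv2.remap(g,q[:,:1],q[:,1:],1).ravel())
E
```

```text
71.35 [702.4  45.4 294.4] 0.5088551094490776
wrist 0.57 y -22.2..0.4 x mean -0.1 (near -y) -0.1 (far) -0.1 165
wrist 0.57 y -107.3..-29.9 x mean 0.5 (near -y) 0.4 (far) 0.2 1254
[([244.0, 0.0, 80.0, 97.0], 0.77)]
[([242.0, 1.0, 219.0, 105.0], 0.84)]
-100 [ 88  88  82 160 177 168  27  35  33  75 171 118  84  88  88]
-60 [243 231 238 175 184 191 188 182 182 172 173 116 155 149 147]
-45 [248 232 237 157 187 192 190 183 184 173 174 112 147 150 148]
-36 [250 232 228  74  81  78 108 114  92  66  81  92 167 232 235]
-15 [143 149 148 149 149 136 168 178 131 100 150 148 148 148 146]
15 [0 0 0 0 0 0 0 0 0 0 0 0 0 0 0]
40 [0 0 0 0 0 0 0 0 0 0 0 0 0 0 0]
60 [0 0 0 0 0 0 0 0 0 0 0 0 0 0 0]
68 [0 0 0 0 0 0 0 0 0 0 0 0 0 0 0]
76 [0 0 0 0 0 0 0 0 0 0 0 0 0 0 0]
top 0.65 y 161.0..275.2 x mean 12.3 (near -y) 42.2 (far) 18.1 1018
scene 0.76 y 50.5..70.5 x mean -2.9 (near -y) -2.9 (far) -2.9 14
scene 0.76 y -126.4..-30.0 x mean 0.9 (near -y) 4.3 (far) -0.6 188
```

```bash
python3 -c "
from workcell import bot
print(bot.job_done())"
```

```text
the job is handed in; nothing more can be done
None
```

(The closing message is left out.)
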